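# Wake the pedal trainer with its master key and prove the pedal

### The job

Switch on the trainer and check its accelerator pedal: put the red square master key from the parts mat fully home in the isolator's socket and turn it clockwise to its stop, and only then push the pedal all the way down, hold it down for a second and let it come right back up. Leave the key in, switched on, and leave the other engine parts lying and standing where they are.

Things in the scene. Friction and masses are not known exactly. Their poses are not given: they have to be found in the camera images.
- key: red master key lying on a 3 mm mat, 60 g: square plastic grip 26 x 26 x 44 long, then square steel shank 14 x 14 x 24 long (last 4 mm stepped down to 10 x 10). Lying, its z is up; +x runs along it from grip to shank. Origin 13 mm below its axis at the grip's mid-length: grip x -22 (black cap to -24) to 22, shank 22 to 46, axis at y 0, z 13. It goes in shank down
- key_tip (a point): centre of the end face of the key's shank, axes as the key's
- isolator: fixed grey battery-isolator box 110 x 110 x 45 high with a yellow ring; the turning steel cylinder stands on it, 56 dia, from 46 to 76 mm over the table. Origin under its centre, z up
- socket (a point): centre of the mouth of the square socket in the cylinder's top face; turns with the cylinder; z up, x and y square to the socket's sides. Hole 16 x 16 (2 mm wider than the shank), 27 deep, chamfered mouth; the grip's shoulder lands on the cylinder when the key is home (24 mm deep)
- rotor (a joint): angle of the cylinder, rad: 0 off, 1.2 on at its stop; grows clockwise seen from above; stiff (about 0.08 N m), stays where left. The key has about 0.15 rad of play in the socket
- pedal_press (a point): middle of the place to press, on the top surface of the pedal's ribbed rubber pad (48 wide, 100 long, along the pedal); moves with the pedal
- pedal_hinge (a point): fixed, on the hinge line (its y), 35 mm over the table. The pedal (56 wide, 165 long, over a black base 190 x 90) rises from here towards -x, its end 120 mm over the table at rest; press point 125 mm from the hinge along the pedal and 8 mm above its mid-plane, which slopes up 0.55 rad from level at rest, 0.15 rad fully down
- pedal (a joint): pedal angle, rad: 0 up, 0.40 fully down on its stop; sprung, comes back by itself; about 5 N at the press point to start, 12 N fully down
- piston_a: bystander: piston standing crown up, 68 dia x 60 high, aluminium (mm); origin under its middle
- piston_b: bystander: second piston, 68 dia x 60 high, aluminium (mm); origin under its middle
- valve: bystander: engine valve standing on its head, head 34 dia, stem 7 dia, 100 high; topples easily (mm); origin under its middle
- sensor: bystander: black sensor block 42 x 26 x 18 with a brass snout along its x (mm); origin under its middle
- pulley: bystander: dark steel grooved pulley, 48 dia x 24 high (mm); origin under its middle
- injector: bystander: injector lying flat, 118 long along x, up to 22 wide and high (mm); origin under its middle
- spanner: bystander: open-ended spanner lying flat, long axis x (mm); origin under its middle

How it is judged:
By the outcome, as a careful person would: the job done as asked, in the order asked, and still so for the second after the job is handed in, with the robot touching nothing.
It also fails if it takes over 72 s, if anything falls off the work surface, if the arm or the gripper's body presses on something with over 40 N, if the wrist force passes 120 N, or if a joint passes its speed limit or range.

### The arm

A 7-joint arm with a two-finger parallel gripper is mounted at the origin on the work surface. World frame = base frame: x ahead of the robot, y to its left, z up, the work surface at z = 0. Lengths are in m, angles in rad, forces in N, time in s.
With the tool pointing down it reaches from about 0.425 to 0.875 m from the base axis. Payload 4.7 kg.
Tool frame: the origin (TCP) lies on the centre line of the jaws, within the pads' length; the fingertips stand 19 mm ahead of it and the grasp point (between the pads) is the TCP; x points along the fingers, z is the direction in which the jaws open and shut, and the axes are right-handed (so a half turn about x gives the same grasp; the last joint's range is limited). The gripper opens to 87 mm and grips with 3 to 60 N. Pads are 19 mm wide; open, the fingers measure 117 mm over their backs; the gripper's body (75 mm by 190 mm) begins 51 mm behind the grasp point.
Start: joints at [1.189, 0.321, -0.07, 1.45, 0.023, 1.371, -0.057], TCP at [0.251, -0.6, 0.242] pointing down, gripper open.
Joint ranges: [-2.86, 2.86], [-0.3, 2.09], [-1.38, 1.24], [0.06, 2.45], [-1.56, 4.7], [0.09, 2.05], [-2.69, 2.69]. Speed limits (rad/s): [2.57, 2.57, 3.14, 3.14, 3.14, 3.14, 3.14].

### API

Orientations are given as a rotation vector (axis times angle).
In Python, from bench import get_state, get_image, camera_info, close_job gives the robot as it stands.
- The arm moves only by the tool jog_arm, never from a script. Its argument "targets" is a list of rows, each a list of 7 numbers: the turn, a rotation vector about the tool's x, y, z in degrees, then the shift along the tool's x, y, z in cm, then the finger opening in cm, from 0 to 8.7. In form: [[wx, wy, wz, tx, ty, tz, jaw], ...]. A call has 1 to 10 rows; each row shifts and turns the commanded pose from where the row before left it, along the tool's axes as they then stand; what a row does not reach is not made up. A row lasts 1/8 s, in which the tool goes at most 62.5 mm and 10.7 degrees, less where a joint would pass 70% of its speed; a pose out of reach is approached as far as the arm can. A call is refused whole if a number of a shift passes 6.25 or a number of a turn 10.7, either way. A call with a gripper value outside its range is refused whole. The fingers move at their own pace and stop on an object; "squeeze" is the grip in N (left out, the last holds). Time passes only in rows, so rows that do not move let the fingers close. It gives the time, the measured TCP pose, the force and the opening at its end, in the units of the state.
- get_state(): the state, without advancing time (a new reading comes with each control period).
- get_image(name): name is "scene" or "top" or "wrist"; returns (picture, depth): 480x640x3 uint8, red, green, blue; 480x640 float32, m along the optical axis (not along the pixel's ray), 0 where there is no reading.
- camera_info(name): a dict with "intrinsics" (3x3 intrinsics, pixels), "k1" (the pictures are not rectified: a ray, as slopes to the right and down, at radius r is drawn at 1 + k1 r^2 times it, then the intrinsics apply), "world_from_camera" (4x4, takes a point from camera to world coordinates); the wrist camera has in their place "mount" (4x4, takes a point from camera to tool coordinates, whose origin is the TCP and whose axes are the tool frame's). Camera axes: x right, y up, looking along -z (the intrinsics and any distortion apply to the point x, -y, -z); pixel columns grow to the right and rows downward; lengths in m; the calibration is good to about 2 mm. A picture is of the moment at which its call begins: read the wrist's pose just before it. camera_info takes no time and is no camera call.
- close_job(): hands the job in, once; it reports no verdict.
The state is a dict: "time": time; "joint_positions": joint angles; "qd": joint speeds; "joint_torque": joint torques, N m; "position": TCP position; "tool_rot": TCP orientation; "ft_force": force on the tool from outside, world axes, zero at the start; "torque": the same for the moment, N m; "grip_width": opening from 0.0 (shut) to 1.0 (fully open).
Only numpy, scipy, OpenCV 4.12 (cv2) and the standard library are available. Lean on these libraries where they do the work, as an engineer would, in place of code of your own. Each camera call takes 0.05 s, during which the arm holds its last target.

## Working session

There is one attempt and no reset: what is moved stays moved. The work goes in short steps, Python scripts to look and compute and a tool call to move; the robot and the scene stay as the last step left them, time stands still between calls to the robot, and variables do not carry over. Pictures are saved under pics/ and viewed, and the job is handed in when it is done.

Besides the shell and the picture viewer there is one more tool, called after "Emit:" as name([rows], argument=value, ...), one row to a line, values as JSON. jog_arm: Moves the arm, as the interface text tells. Its arguments: {"type":"object","properties":{"targets":{"type":"array"},"squeeze":{"type":"number"}},"required":["targets"]}

```bash
mkdir -p pics; ls
cat > h.py <<'E'
import numpy as np, cv2
from bench import *
from scipy.spatial.transform import Rotation as R
def save(n,f):
    im,d=get_image(n); cv2.imwrite('pics/'+f+'.png',im[:,:,::-1]); np.savez('pics/'+f+'.npz',im=im,d=d); return im,d
def wfc(n,st=None):
    i=camera_info(n)
    if 'mount' in i:
        T=np.eye(4);T[:3,:3]=R.from_rotvec(st['tool_rot']).as_matrix();T[:3,3]=st['position'];return T@np.array(i['mount'])
    return np.array(i['world_from_camera'])
def rays(n,uv):
    i=camera_info(n);K=np.array(i['intrinsics']);k=i['k1']
    p=cv2.undistortPoints(np.array(uv,float).reshape(-1,1,2),K,np.array([k,0,0,0,0.]),None,None).reshape(-1,2) 
    return np.c_[p[:,0],-p[:,1],-np.ones(len(p))]
def onplane(n,uv,z,st=None):
    T=wfc(n,st);r=rays(n,uv)@T[:3,:3].T;o=T[:3,3];return o+r*((z-o[2])/r[:,2])[:,None]
def pts(n,uv,d,st=None):
    T=wfc(n,st);r=rays(n,uv);uv=np.array(uv,int).reshape(-1,2)
    return (r*d[uv[:,1],uv[:,0]][:,None])@T[:3,:3].T+T[:3,3]
E
python3 - <<'E'
from h import *
s=get_state();print(s)
print(R.from_rotvec(s['tool_rot']).as_matrix().round(3))
for n in ['scene','top','wrist']: print(camera_info(n)); save(n,n+'0')
E
```

```text
pics
{'time': 0.0, 'joint_positions': array([ 1.18908809,  0.32184798, -0.07008102,  1.45170386,  0.0225914 ,
        1.37077473, -0.05691176]), 'qd': array([-1.31829537e-03, -1.16720178e-03,  7.63592210e-04,  1.38910162e-03,
        3.97526527e-05,  9.93715292e-04, -3.39482552e-05]), 'joint_torque': array([ 3.55221414e-05, -4.91278875e+01, -4.03852919e-01, -3.12528098e+01,
       -6.38312730e-02,  4.37935092e-02,  1.87374853e-04]), 'position': array([ 0.25036418, -0.59928013,  0.24043073]), 'tool_rot': array([ 0.91392697,  1.37255881, -0.91227615]), 'ft_force': array([-0.1104862 ,  0.28715483,  0.41294489]), 'torque': array([ 0.02003932,  0.00023507, -0.01797464]), 'grip_width': 1.0003402338592606}
[[-0.001  0.923  0.386]
 [ 0.002  0.386 -0.923]
 [-1.    -0.    -0.002]]
{'intrinsics': array([[452.35668311,   0.        , 326.30420449],
       [  0.        , 452.35668311, 244.05188669],
       [  0.        ,   0.        ,   1.        ]]), 'k1': -0.03102192112408037, 'world_from_camera': array([[-0.80586989, -0.4934726 ,  0.32719797,  0.91680222],
       [ 0.59203701, -0.67915596,  0.4
[... 460 characters left out ...]
  0.02976984,  0.00835494],
       [ 0.00153446,  0.20043482,  0.97970584,  1.16764468],
       [ 0.        ,  0.        ,  0.        ,  1.        ]])}
{'intrinsics': array([[406.63743561,   0.        , 308.03616189],
       [  0.        , 406.63743561, 230.66711859],
       [  0.        ,   0.        ,   1.        ]]), 'k1': -0.01533866712959505, 'mount': array([[ 4.12779027e-04,  2.99100945e-01, -9.54221386e-01,
        -1.42524133e-01],
       [ 7.52061660e-04,  9.54221105e-01,  2.99101182e-01,
         8.18957017e-02],
       [ 9.99999632e-01, -8.41096015e-04,  1.68940106e-04,
         1.65201629e-03],
       [ 0.00000000e+00,  0.00000000e+00,  0.00000000e+00,
         1.00000000e+00]])}
```

View pics/scene0.png

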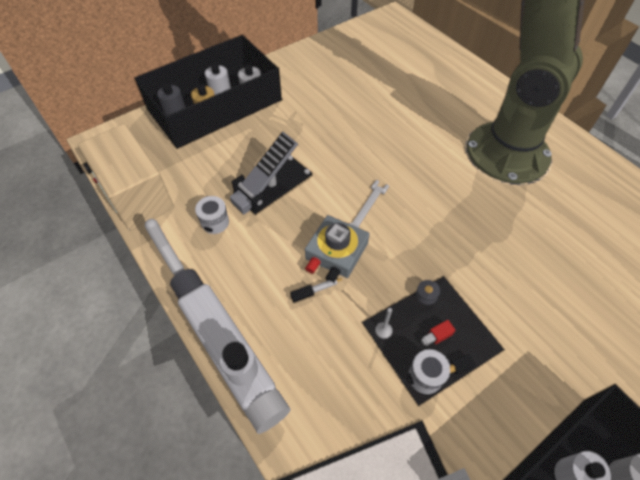

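View pics/top0.png

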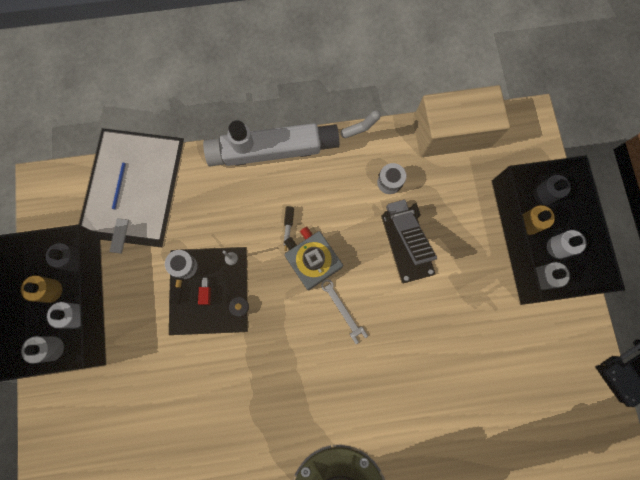

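The scene view shows the key at about (438,333), the isolator at (338,245) and the pedal at (265,170). In the top view the key is at (204,292), the isolator at (313,260) and the pedal at (410,240). I'll zoom in next.

Run:
```python
import cv2,numpy as np
a=cv2.imread('pics/top0.png')
c=cv2.resize(a[225:345,160:260],None,fx=5,fy=5,interpolation=cv2.INTER_CUBIC)
cv2.imwrite('pics/topkey.png',c)
c=cv2.resize(a[180:300,280:440],None,fx=5,fy=5,interpolation=cv2.INTER_CUBIC);cv2.imwrite('pics/topiso.png',c)
a=cv2.imread('pics/scene0.png')
c=cv2.resize(a[270:410,360:510],None,fx=4,fy=4,interpolation=cv2.INTER_CUBIC);cv2.imwrite('pics/sckey.png',c)
c=cv2.resize(a[120:300,220:400],None,fx=3.3,fy=3.3,interpolation=cv2.INTER_CUBIC);cv2.imwrite('pics/sciso.png',c)
```

```text
(no output)
```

View pics/topkey.png

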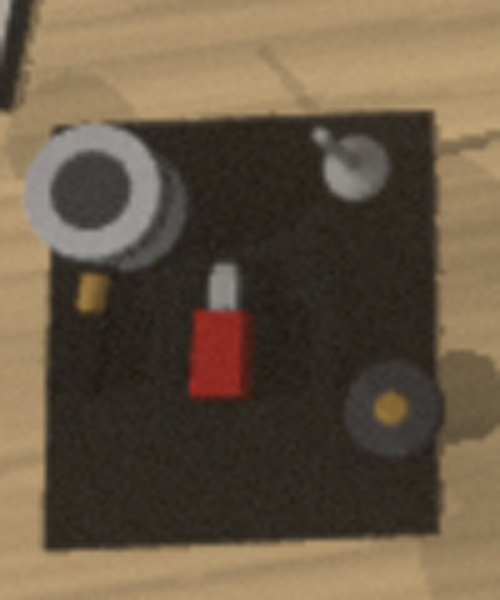

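View pics/topiso.png

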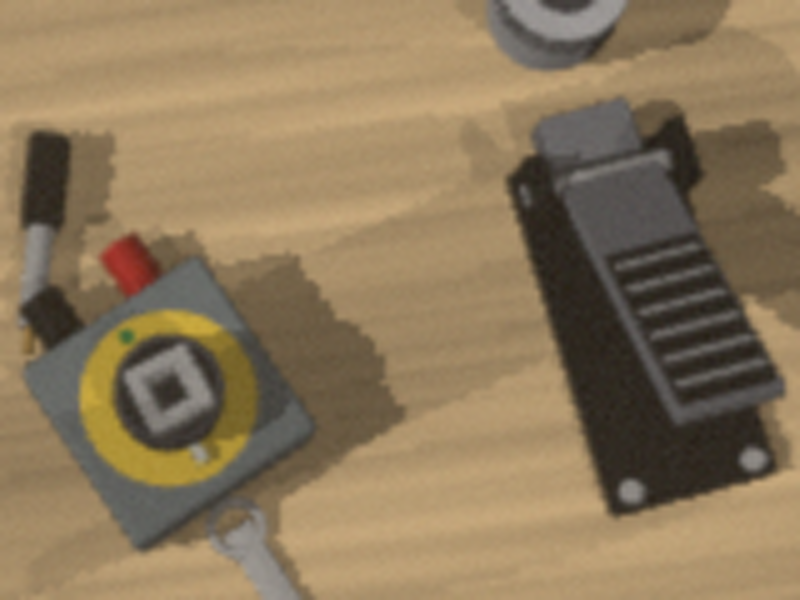

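View pics/sckey.png

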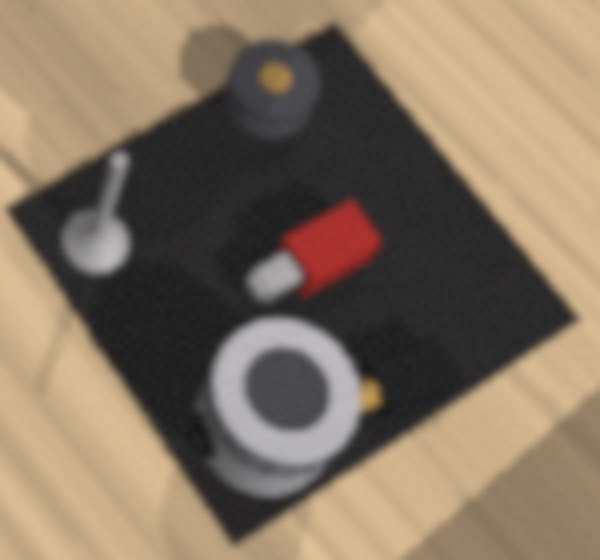

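View pics/sciso.png

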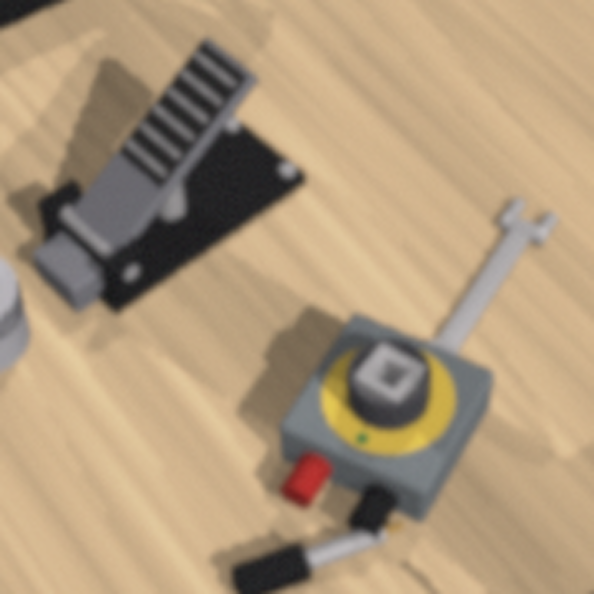

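Run:
```python
from h import *
for n in ['top','scene']:
    z=np.load(f'pics/{n}0.npz');im=z['im'];d=z['d'];hsv=cv2.cvtColor(im,cv2.COLOR_RGB2HSV)
    print(n,(d>0).mean())
    red=((hsv[:,:,0]<8)|(hsv[:,:,0]>172))&(hsv[:,:,1]>130)&(hsv[:,:,2]>60)
    nl,l,s,c=cv2.connectedComponentsWithStats(red.astype(np.uint8))
    for i in range(1,nl):
        if s[i,4]<20: continue
        v,u=np.where(l==i);P=pts(n,np.c_[u,v],d);print('red',s[i],c[i],np.median(P,0).round(4),P[:,2].min(),P[:,2].max())
        Q=P[P[:,2]>0.025]
        if len(Q)>20:
            q=Q[:,:2]; r=cv2.minAreaRect((q*1000).astype(np.float32));print('top rect mm',r)
    yel=(abs(hsv[:,:,0].astype(int)-25)<5)&(hsv[:,:,1]>170)
    nl,l,s,c=cv2.connectedComponentsWithStats(yel.astype(np.uint8))
    for i in range(1,nl):
        if s[i,4]<150: continue
        v,u=np.where(l==i);P=pts(n,np.c_[u,v],d);print('yel',s[i],c[i],np.median(P,0).round(4))
        cs,_=cv2.findContours((l==i).astype(np.uint8),cv2.RETR_EXTERNAL,cv2.CHAIN_APPROX_NONE)
        W=onplane(n,cs[0].reshape(-1,2),0.046); e=cv2.fitEllipse((W[:,:2]*1000).astype(np.float32));print('ring',e)
```

```text
top 0.995927734375
red [300 227  12  12  83] [305.5060241  232.56626506] [ 0.6375 -0.0105  0.0296] 0.017281033726614048 0.03900022170892914
top rect mm ((637.2544555664062, -11.171734809875488), (27.165294647216797, 20.461381912231445), 23.483163833618164)
red [197 287  14  18 224] [203.61607143 295.44642857] [0.5131 0.2661 0.0275] 0.0004051200904759966 0.03297857330891096
top rect mm ((513.1456909179688, 267.6844787597656), (26.080312728881836, 43.18865203857422), 84.47593688964844)
yel [297 247  32  29 182] [306.3956044  265.34615385] [0.5426 0.0053 0.0456]
ring ((563.64501953125, -22.319765090942383), (78.44861602783203, 80.0392837524414), 6.935546398162842)
scene 0.99599609375
red [305 258  15  15 147] [312.3877551 264.8707483] [ 0.6414 -0.0081  0.0302] 0.014131476414599886 0.03452309421449484
top rect mm ((639.5188598632812, -9.999347686767578), (31.3574275970459, 23.426620483398438), 28.010089874267578)
red [430 320  26  24 360] [442.72222222 330.64444444] [0.5163 0.2709 0.0294] -0.0007478558231802657 0.8819715420660245
top rect mm ((707.1600341796875, 324.76165771484375), (448.5514221191406, 38.07101058959961), 16.49397850036621)
```

```bash
cat >> h.py <<'E'
def T(p,Rm):
    M=np.eye(4);M[:3,:3]=Rm;M[:3,3]=p;return M
def cur():
    s=get_state();return T(s['position'],R.from_rotvec(s['tool_rot']).as_matrix())
def tool(head,pitch):
    # heading deg of forward direction, pitch deg of tool x below horizontal; y upward/forward
    h,p=np.radians([head,pitch]);f=np.array([np.cos(h),np.sin(h),0]);up=np.array([0,0,1.])
    x=np.cos(p)*f-np.sin(p)*up;y=np.sin(p)*f+np.cos(p)*up;return np.c_[x,y,np.cross(x,y)]
def plan(M1,N=None,M0=None):
    from scipy.linalg import logm,expm
    M0=cur() if M0 is None else M0
    L=np.real(logm(np.linalg.inv(M0)@M1))
    w=np.degrees([L[2,1],L[0,2],L[1,0]]);t=L[:3,3]*100
    n=int(np.ceil(max(np.linalg.norm(w)/10,np.linalg.norm(t)/5.5)))
    N=N or n
    D=np.real(expm(L/N));
    print('N',N,'min',n,'row',np.degrees(R.from_matrix(D[:3,:3]).as_rotvec()).round(2),(D[:3,3]*100).round(2))
    pr=[]
    M=M0
    for i in range(N):
        M=M@D;pr.append(M[:3,3].round(3))
    print('path',pr[len(pr)//2-1] if N>1 else '',pr[-1])
E
python3 - <<'E'
from h import *
plan(T([.56,-.022,.23],tool(0,90)),10)
E
```

```text
N 10 min 12 row [ 2.27 -0.01  0.  ] [ 0.11  4.3  -5.  ]
path [ 0.377 -0.295  0.235] [ 0.56  -0.022  0.23 ]
```

Emit:
jog_arm([
  [1.6,0,0,0.1,3.2,-3.7,8.7],
  [1.6,0,0,0.1,3.2,-3.7,8.7],
  [1.6,0,0,0.1,3.2,-3.7,8.7],
  [1.6,0,0,0.1,3.2,-3.7,8.7],
  [1.6,0,0,0.1,3.2,-3.7,8.7],
  [1.6,0,0,0.1,3.2,-3.7,8.7],
  [1.6,0,0,0.1,3.2,-3.7,8.7],
  [1.6,0,0,0.1,3.2,-3.7,8.7],
  [1.6,0,0,0.1,3.2,-3.7,8.7],
  [1.6,0,0,0.1,3.2,-3.7,8.7],
])

```text
time: 1.4
position: [0.46, -0.1578, 0.2315]
tool_rot: [1.123, 1.261, -1.124]
ft_force: [0.2, -0.9, -0.7]
grip_width: 1.003
```

Run:
```python
from h import *
plan(T([.56,-.022,.23],tool(0,90)))
s=get_state();print(s['position'],s['joint_positions'].round(3),s['qd'].round(2))
```

```text
N 4 min 4 row [ 1.65  0.01 -0.  ] [ 0.04  2.74 -3.21]
path [ 0.508 -0.088  0.231] [ 0.56  -0.022  0.23 ]
[ 0.45998113 -0.15780933  0.23148766] [ 0.747 -0.005 -0.466  1.844 -0.002  1.302 -1.174] [-0.4   0.19 -0.43 -0.16  0.08 -0.02 -1.07]
```

Emit:
jog_arm([
  [1.6,0,0,0,2.6,-3,8.7],
  [1.6,0,0,0,2.6,-3,8.7],
  [1.6,0,0,0,2.6,-3,8.7],
  [1.6,0,0,0,1.8,-2,8.7],
  [0,0,0,0,0,0,8.7],
  [0,0,0,0,0,0,8.7],
])

```text
time: 2.15
position: [0.546, -0.0431, 0.2312]
tool_rot: [1.205, 1.212, -1.207]
ft_force: [0.6, -0.2, 0.5]
grip_width: 0.999
```

Run:
```python
from h import *
s=get_state();print(s['position'],s['joint_positions'].round(3),s['qd'].round(3))
print(R.from_rotvec(s['tool_rot']).as_matrix().round(3))
save('wrist','w1'); np.save('pics/w1s.npy',np.r_[s['position'],s['tool_rot']])
```

```text
[ 0.54601461 -0.04309527  0.23117899] [ 0.572  0.15  -0.593  1.704  0.087  1.315 -1.605] [ 0.013 -0.008  0.009  0.003 -0.    -0.003 -0.003]
[[-0.001  1.     0.004]
 [-0.001  0.004 -1.   ]
 [-1.    -0.001  0.001]]
```

View pics/w1.png

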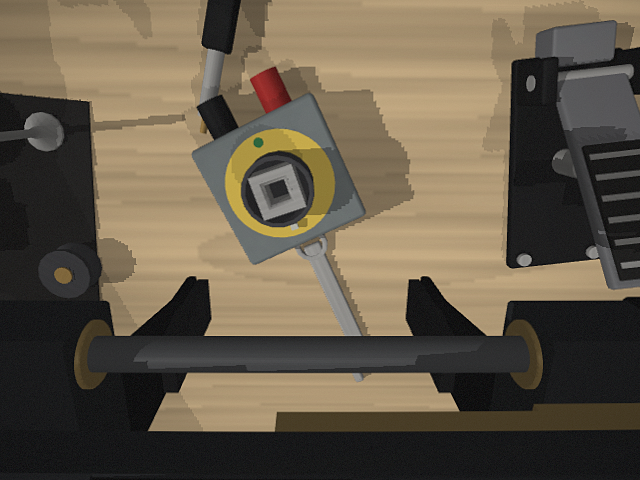

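The wrist view shows the isolator: the socket is near (277,190), the box is centred near (280,183), and the pedal is on the right.

Run:
```python
import cv2,numpy as np
a=cv2.imread('pics/w1.png')
cv2.imwrite('pics/w1c.png',cv2.resize(a[130:250,215:345],None,fx=5,fy=5,interpolation=cv2.INTER_NEAREST))
from h import *
z=np.load('pics/w1.npz');d=z['d'];v=np.load('pics/w1s.npy');st=dict(position=v[:3],tool_rot=v[3:])
for u,w in [(277,190),(257,176),(297,205),(262,205),(295,172),(250,190),(235,180),(210,160)]:
    print((u,w),pts('wrist',[(u,w)],d,st).round(4))
```

```text
(277, 190) [[ 0.5615 -0.0199  0.0511]]
(257, 176) [[ 0.577  -0.0071  0.0753]]
(297, 205) [[ 0.5551 -0.0366  0.0753]]
(262, 205) [[ 0.5549 -0.0101  0.0749]]
(295, 172) [[ 0.5788 -0.0349  0.0673]]
(250, 190) [[0.5616 0.0017 0.0524]]
(235, 180) [[0.5683 0.0148 0.0449]]
(210, 160) [[0.5844 0.0343 0.044 ]]
```

View pics/w1c.png

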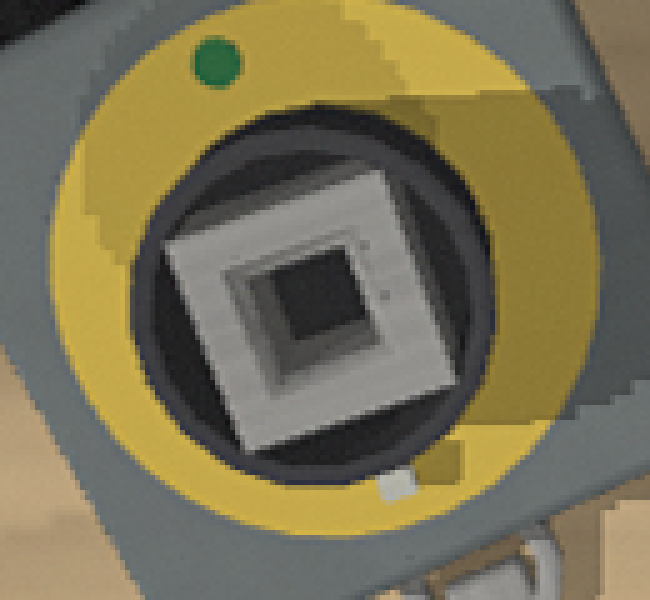

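Run:
```python
from h import *
z=np.load('pics/w1.npz');im=z['im'];v=np.load('pics/w1s.npy');st=dict(position=v[:3],tool_rot=v[3:])
def q(c,h):
    c=np.array(c)/5+[215,130]-.4
    P=onplane('wrist',c,h,st);print(P.mean(0).round(4),(np.linalg.norm(np.roll(P,-1,0)-P,axis=1)*1000).round(1),np.degrees(np.arctan2(*( (np.roll(P,-1,0)-P)[:,[1,0]].T))).round(1))
q([(165,242),(382,170),(455,382),(245,450)],.076)
q([(225,268),(358,232),(397,345),(275,397)],.074)
# ring
hsv=cv2.cvtColor(im,cv2.COLOR_RGB2HSV)
yel=(abs(hsv[:,:,0].astype(int)-25)<5)&(hsv[:,:,1]>160);yel[:120]=0;yel[250:]=0;yel[:,:215]=0;yel[:,345:]=0
cs,_=cv2.findContours(yel.astype(np.uint8),cv2.RETR_EXTERNAL,cv2.CHAIN_APPROX_NONE);c=max(cs,key=len)
W=onplane('wrist',c.reshape(-1,2),.046,st);print(cv2.fitEllipse((W[:,:2]*1000).astype(np.float32)))
# pedal top view pad in wrist
```

```text
[ 0.565  -0.0217  0.076 ] [33.8 33.6 33.7 33.7] [ -71.5 -161.3  108.7   18.9]
[ 0.5649 -0.0218  0.074 ] [20.6 18.  20.3 21. ] [ -74.6 -161.6  113.7   19.5]
((569.36962890625, -22.684101104736328), (90.70051574707031, 96.29046630859375), 70.43383026123047)
```

```bash
cat > fk.py <<'E'
import numpy as np, itertools
from scipy.optimize import least_squares
from scipy.spatial.transform import Rotation as R
Q=np.array([[1.18908809,0.32184798,-0.07008102,1.45170386,0.0225914,1.37077473,-0.05691176],
[0.747,-0.005,-0.466,1.844,-0.002,1.302,-1.174],[0.572,0.15,-0.593,1.704,0.087,1.315,-1.605]])
P=np.array([[0.25036418,-0.59928013,0.24043073],[0.45998113,-0.15780933,0.23148766],[0.54601461,-0.04309527,0.23117899]])
V=np.array([[0.91392697,1.37255881,-0.91227615],[1.123,1.261,-1.124],[1.205,1.212,-1.207]])
RM=R.from_rotvec(V).as_matrix()
rz=lambda a:R.from_euler('z',a).as_matrix()
ry=lambda a:R.from_euler('y',a).as_matrix()
C=np.array([[0,1,0],[0,0,1],[1,0,0.]]).T  # tool axes placeholder
def fk(q,p,s):
    # tool x = flange z
    h,L1,a,L2,b,L3,o1,o7,a1=p
    A=rz(s[0]*q[0]+o1);x=A@np.array([a1,0,h]);A=A@ry(q[1])@rz(s[1]*q[2]);x=x+A@np.array([a,0,L1])
    A=A@ry(q[3]);x=x+A@np.array([-a,0,0]);A=A@rz(s[2]*q[4]);x=x+A@np.array([0,0,L2]);A=A@ry(q[5]);x=x+A@np.array([b,0,0])
    A=A@rz(s[3]*q[6]+o7);x=x+A@np.array([0,0,L3])
    return x,A@np.array([[0,1,0],[0,0,1],[1,0,0.]]) # cols: tool x=flange z, tool y=flange x, tool z=flange y
def res(p,s):
    r=[]
    for q,P_,M in zip(Q,P,RM):
        x,A=fk(q,p,s);r+=list((x-P_)*3)+list((A-M).ravel())
    r=np.array(r); return np.r_[r,1e-3*(np.array(p)-P0)]
P0=np.array([.33,.35,0,.35,0,.25,0,0,0])
if __name__=='__main__':
    out=[]
    for s in itertools.product([1,-1],repeat=4):
        for o1 in (0,3.14):
          for o7 in (0,1.57,3.14,-1.57):
            p=P0.copy();p[6]=o1;p[7]=o7
            f=least_squares(res,p,args=(s,));out.append((f.cost,s,f.x.round(3)))
    out.sort(key=lambda t:t[0])
    for o in out[:6]:print(o)
E
python3 fk.py
```

```text
(np.float64(4.567799998130608e-05), (-1, -1, -1, -1), array([-0.215, -0.49 ,  0.063,  0.02 ,  0.578, -0.882,  3.101, -1.612,
       -0.01 ]))
(np.float64(4.5677999981341753e-05), (-1, -1, -1, -1), array([-0.215, -0.49 ,  0.063,  0.02 ,  0.578, -0.882,  3.101, -1.612,
       -0.01 ]))
(np.float64(4.701174318991505e-05), (-1, -1, -1, -1), array([-0.551,  0.473, -0.032,  0.388, -0.145, -0.442, -0.04 ,  1.53 ,
        0.01 ]))
(np.float64(4.701174318999543e-05), (-1, -1, -1, -1), array([-0.551,  0.473, -0.032,  0.388, -0.145, -0.442, -0.04 ,  1.53 ,
        0.01 ]))
(np.float64(4.701174319050234e-05), (-1, -1, -1, -1), array([-0.551,  0.473, -0.032,  0.388, -0.145, -0.442, -0.04 ,  1.53 ,
        0.01 ]))
(np.float64(4.7011743190764715e-05), (-1, -1, -1, -1), array([-0.551,  0.473, -0.032,  0.388, -0.145, -0.442, -0.04 ,  1.53 ,
        0.01 ]))
```

Run:
```python
from h import *
plan(T([.48,.26,.2],tool(-5.5,65)),10)
```

```text
N 10 min 6 row [ 0.56 -0.12  2.5 ] [ 0.14 -0.83 -3.01]
path [0.508 0.108 0.22 ] [0.48 0.26 0.2 ]
```

Emit:
jog_arm([
  [0.6,0,2.5,0.1,-0.8,-3,8.7],
  [0.6,0,2.5,0.1,-0.8,-3,8.7],
  [0.6,0,2.5,0.1,-0.8,-3,8.7],
  [0.6,0,2.5,0.1,-0.8,-3,8.7],
  [0.6,0,2.5,0.1,-0.8,-3,8.7],
  [0.6,0,2.5,0.1,-0.8,-3,8.7],
  [0.6,0,2.5,0.1,-0.8,-3,8.7],
  [0.6,0,2.5,0.1,-0.8,-3,8.7],
  [0.6,0,2.5,0.1,-0.8,-3,8.7],
  [0,0,0,0,0,0,4.5],
])

```text
time: 3.45
position: [0.4864, 0.2315, 0.2115]
tool_rot: [1.431, 0.872, -0.972]
ft_force: [-0.4, 0.6, -0.4]
grip_width: 0.945
```

Run:
```python
from h import *
s=get_state();print([list(s[k].round(5)) for k in ('position','joint_positions','tool_rot')],s['qd'].round(3))
print(R.from_rotvec(s['tool_rot']).as_matrix().round(3))
save('wrist','w2'); np.save('pics/w2s.npy',np.r_[s['position'],s['tool_rot']]);s=get_state()
np.savez('q2.npz',q=s['joint_positions'],p=s['position'],v=s['tool_rot'])
```

```text
[[np.float64(0.48637), np.float64(0.23153), np.float64(0.21155)], [np.float64(0.3884), np.float64(-0.15806), np.float64(-0.94815), np.float64(2.0216), np.float64(0.12328), np.float64(0.89245), np.float64(-2.29441)], [np.float64(1.43137), np.float64(0.87186), np.float64(-0.97214)]] [ 0.019  0.01   0.071 -0.005  0.008  0.019  0.038]
[[ 0.383  0.92  -0.084]
 [-0.017 -0.083 -0.996]
 [-0.924  0.383 -0.017]]
```

View pics/w2.png

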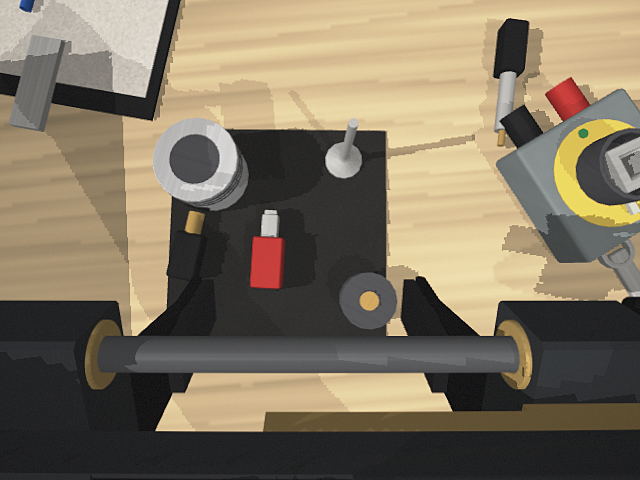

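The view shows the key lying straight ahead: the grip runs (250–285, 236–290) and the shank is at (270,222). The sensor is at (190,240), the piston at (200,165), the valve at (345,160) and the pulley at (368,300).

```bash
python3 - <<'E'
import fk,numpy as np
from fk import *
z=np.load('q2.npz')
fk.Q=np.vstack([Q,z['q']]);fk.P=np.vstack([P,z['p']]);fk.RM=np.concatenate([RM,R.from_rotvec(z['v']).as_matrix()[None]])
s=(-1,)*4
for o1 in (0,3.14):
  for o7 in (1.57,-1.57):
    for w in range(3):
      p=P0.copy();p[6]=o1;p[7]=o7;p[0]+=.1*w
      f=least_squares(fk.res,p,args=(s,));print(f.cost,f.x.round(3),abs(f.fun[:48]).max())
E
python3 - <<'E'
import sys;sys.path.insert(0,'.')
from h import *
z=np.load('pics/w2.npz');im=z['im'];v=np.load('pics/w2s.npy');st=dict(position=v[:3],tool_rot=v[3:])
hsv=cv2.cvtColor(im,cv2.COLOR_RGB2HSV)
red=((hsv[:,:,0]<8)|(hsv[:,:,0]>172))&(hsv[:,:,1]>130)&(hsv[:,:,2]>60);red[:,400:]=0
v_,u=np.where(red);print(u.min(),u.max(),v_.min(),v_.max())
P=pts('wrist',np.c_[u,v_],z['d'],st);print(np.percentile(P[:,2],[5,50,95]))
Q=P[P[:,2]>.027];print(cv2.minAreaRect((Q[:,:2]*1000).astype(np.float32)),len(Q),len(P))
cv2.imwrite('pics/w2c.png',cv2.resize(im[195:305,235:305,::-1],None,fx=5,fy=5,interpolation=cv2.INTER_NEAREST))
# bystanders heights on plane
for nm,uv,h in [('pulley',(369,299),.027),('pistonTop',(196,158),.063),('valve',(344,163),.005),('sensor',(188,258),.021)]:print(nm,onplane('wrist',[uv],h,st).round(3))
E
```

```text
250 284 236 288
[0.01685056 0.02821956 0.02953434]
((513.4366455078125, 251.92489624023438), (54.308555603027344, 43.476531982421875), 82.45252990722656) 1455 1686
pulley [[0.477 0.182 0.027]]
pistonTop [[0.6   0.311 0.063]]
valve [[0.601 0.19  0.005]]
sensor [[0.524 0.335 0.021]]Traceback (most recent call last):
  File "<stdin>", line 10, in <module>
AttributeError: 'function' object has no attribute 'res'
```

View pics/w2c.png

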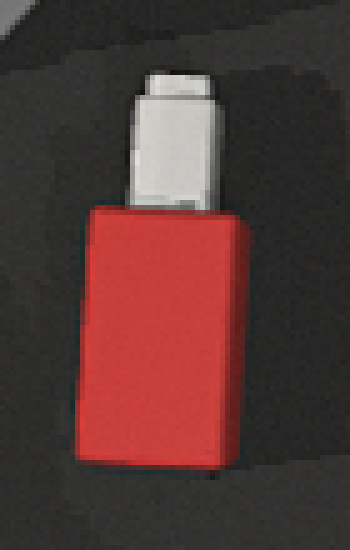

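Run:
```python
from h import *
v=np.load('pics/w2s.npy');st=dict(position=v[:3],tool_rot=v[3:])
c=np.array([(90,207),(238,214),(221,466),(77,464)])/5+[235,195]-.4
P=onplane('wrist',c,.029,st);print(P.round(4),P.mean(0).round(4));d=np.roll(P,-1,0)-P
print(np.linalg.norm(d,axis=1)*1000,np.degrees(np.arctan2(d[:,1],d[:,0])))
import fk as F
z=np.load('q2.npz')
F.Q=np.vstack([F.Q,z['q']]);F.P=np.vstack([F.P,z['p']]);F.RM=np.concatenate([F.RM,R.from_rotvec(z['v']).as_matrix()[None]])
s=(-1,)*4
for o1 in (0,3.14):
  for o7 in (1.57,-1.57):
    for w in range(3):
      p=F.P0.copy();p[6]=o1;p[7]=o7;p[0]+=.1*w
      f=F.least_squares(F.res,p,args=(s,));print(f.cost,f.x.round(3),abs(f.fun[:48]).max())
```

```text
[[0.5382 0.2761 0.029 ]
 [0.5349 0.251  0.029 ]
 [0.4926 0.2571 0.029 ]
 [0.4949 0.2814 0.029 ]] [0.5152 0.2664 0.029 ]
[25.37573906 42.74437704 24.39706673 43.62095516] [-97.52495304 171.7109902   84.5381849   -6.96737345]
0.0003325036430876213 [ 0.23   0.482 -0.004  0.5   -0.007  0.344 -0.038  1.533  0.006] 0.01449103719117193
0.00033250364308762194 [ 0.23   0.482 -0.004  0.5   -0.007  0.344 -0.038  1.533  0.006] 0.014491037143431904
0.0003325036430876203 [ 0.23   0.482 -0.004  0.5   -0.007  0.344 -0.038  1.533  0.006] 0.014491037208369029
0.00033250364308762547 [ 0.23   0.482 -0.004  0.5   -0.007  0.344 -0.038  1.533  0.006] 0.014491038141594678
0.0003325036430876267 [ 0.23   0.482 -0.004  0.5   -0.007  0.344 -0.038  1.533  0.006] 0.01449103814351959
0.0003325036430876264 [ 0.23   0.482 -0.004  0.5   -0.007  0.344 -0.038  1.533  0.006] 0.014491038125926073
0.5866932812841205 [ 2.490e-01 -4.870e-01 -2.000e-03 -3.830e-01  1.010e-01 -3.720e-01
  3.105e+00  4.675e+00 -1.500e-02] 0.7653225283078666
0.5866932812841099 [ 2.490e-01 -4.870e-01 -2.000e-03 -3.830e-01  1.010e-01 -3.720e-01
  3.105e+00  4.675e+00 -1.500e-02] 0.7653225283071756
0.5866932812840934 [ 2.490e-01 -4.870e-01 -2.000e-03 -3.830e-01  1.010e-01 -3.720e-01
  3.105e+00  4.675e+00 -1.500e-02] 0.7653225283060697
0.5866836488295882 [ 2.490e-01 -4.870e-01 -2.000e-03 -3.830e-01  1.010e-01 -3.720e-01
  3.105e+00 -1.609e+00 -1.500e-02] 0.765322481663564
0.5866836488295321 [ 2.490e-01 -4.870e-01 -2.000e-03 -3.830e-01  1.010e-01 -3.720e-01
  3.105e+00 -1.609e+00 -1.500e-02] 0.7653224816679849
0.5866836488295727 [ 2.490e-01 -4.870e-01 -2.000e-03 -3.830e-01  1.010e-01 -3.720e-01
  3.105e+00 -1.609e+00 -1.500e-02] 0.7653224816650134
```

```bash
cat > ik.py <<'E'
import numpy as np
from fk import fk
from h import tool,R
from scipy.optimize import least_squares
p=[0.23,0.482,-0.004,0.5,-0.007,0.344,-0.038,1.533,0.006];s=(-1,)*4
lo=np.array([-2.86,-.3,-1.38,.06,-1.56,.09,-2.69]);hi=np.array([2.86,2.09,1.24,2.45,4.7,2.05,2.69])
def ik(x,M,seeds):
    best=None
    def f(q):
        a,A=fk(q,p,s);m=np.minimum(q-lo,hi-q)
        return np.r_[(a-x)*10,(A-M).ravel()*3,.02*np.maximum(0,.35-m)/.35]
    for q0 in seeds:
        r=least_squares(f,np.clip(q0,lo+.01,hi-.01),bounds=(lo,hi),max_nfev=60)
        e=np.abs(r.fun[:12]).max();m=np.minimum(r.x-lo,hi-r.x).min()
        if e<.02 and (best is None or m>best[0]): best=(m,r.x)
    return best
flip=np.diag([1,-1,-1.])
E
cat > chk.py <<'E'
from ik import *
rng=np.random.default_rng(0);seeds=[np.array([.39,-.16,-.95,2.0,.12,.9,-2.3])]+[rng.uniform(lo,hi) for _ in range(9)]
key=np.array([.5152,.2664,.025]);so=np.array([.565,-.0217,.1])
for fl in (0,1):
    F=flip if fl else np.eye(3)
    for th in (30,45,60):
        b=ik(key,tool(-7,th)@F,seeds); print('pick flip',fl,th,None if b is None else (round(b[0],2),b[1].round(2)))
        for k in range(4):
            h0=18.8+90*k;r=[]
            for d in (0,-26,-52,-78):
                b=ik(so,tool(h0+d,th+90)@F,seeds);r.append(None if b is None else round(b[0],2))
            print('  ins k',k,r)
E
python3 chk.py
```

```text
pick flip 0 30 (np.float64(0.1), array([-1.48,  0.49,  0.55,  2.35,  1.82,  0.68,  1.85]))
  ins k 0 [np.float64(0.45), np.float64(0.41), np.float64(0.49), np.float64(0.51)]
  ins k 1 [np.float64(0.5), np.float64(0.68), np.float64(0.65), np.float64(0.49)]
  ins k 2 [np.float64(0.24), np.float64(0.21), np.float64(0.28), np.float64(0.42)]
  ins k 3 [np.float64(0.48), np.float64(0.25), np.float64(0.0), np.float64(0.15)]
pick flip 0 45 (np.float64(0.16), array([-0.29,  0.33, -0.61,  2.29,  1.6 ,  0.78,  2.4 ]))
  ins k 0 [np.float64(0.19), np.float64(0.14), np.float64(0.25), np.float64(0.39)]
  ins k 1 [np.float64(0.47), np.float64(0.71), np.float64(0.46), np.float64(0.27)]
  ins k 2 [None, np.float64(0.03), np.float64(0.14), np.float64(0.35)]
  ins k 3 [np.float64(0.45), np.float64(0.35), np.float64(0.2), None]
pick flip 0 60 (np.float64(0.21), array([-1.63,  0.42,  1.03,  2.18,  0.02,  0.35, -2.42]))
  ins k 0 [None, None, np.float64(0.03), np.float64(0.29)]
  ins k 1 [np.float64(0.46), np.float64(0.58), np.float64(0.35), np.float64(0.05)]
  ins k 2 [None, None, np.float64(0.04), np.fl
[... 615 characters left out ...]
 k 0 [np.float64(0.19), np.float64(0.14), np.float64(0.25), np.float64(0.46)]
  ins k 1 [np.float64(0.33), np.float64(0.35), np.float64(0.44), np.float64(0.27)]
  ins k 2 [np.float64(0.08), np.float64(0.0), np.float64(0.0), np.float64(0.27)]
  ins k 3 [np.float64(0.62), np.float64(0.63), np.float64(0.37), np.float64(0.15)]
pick flip 1 60 (np.float64(0.28), array([ 0.18,  0.42, -1.03,  2.17,  1.24,  0.78, -0.25]))
  ins k 0 [None, None, np.float64(0.03), np.float64(0.35)]
  ins k 1 [np.float64(0.41), np.float64(0.45), np.float64(0.33), np.float64(0.05)]
  ins k 2 [None, None, np.float64(0.04), np.float64(0.31)]
  ins k 3 [np.float64(0.49), np.float64(0.65), np.float64(0.34), np.float64(0.06)]
```

```bash
cat > sim.py <<'E'
from ik import *
from scipy.spatial.transform import Slerp
q0=np.load('q2.npz')['q']
mid=(lo+hi)/2
def step(q,x,M):
    def f(qq):
        a,A=fk(qq,p,s);m=np.minimum(qq-lo,hi-qq)
        return np.r_[(a-x)*10,(A-M).ravel()*3,.03*(qq-q),.03*np.maximum(0,.3-m)/.3]
    r=least_squares(f,np.clip(q,lo+1e-3,hi-1e-3),bounds=(lo,hi),max_nfev=30)
    return r.x,np.abs(r.fun[:12]).max()
def follow(q,way,n=8):
    # way list of (x,M)
    x0,M0=fk(q,p,s);worst=[]
    for x,M in way:
        sl=Slerp([0,1],R.from_matrix([M0,M]));E=0
        for i in range(1,n+1):
            t=i/n;q,e=step(q,x0+(x-x0)*t,sl(t).as_matrix());E=max(E,e)
        worst.append((round(E,3),round(np.minimum(q-lo,hi-q).min(),2)));x0,M0=x,M
    return q,worst
if __name__=='__main__':
    key=np.array([.5152,.2664,.025]);so=np.array([.565,-.0217,.1]);up=np.array([0,0,.15])
    for fl in (0,1):
        F=flip if fl else np.eye(3)
        for th in (35,45,55):
            w=[(key+up,tool(-7,90)@F)]
            if fl: w=[(key+up,tool(-97,90)),(key+up,tool(-187,90))]
            if fl: w=[(key+up,tool(83,90)),(key+up,tool(173,90))]
            w+=[(key+up,tool(-7,th)@F),(key,tool(-7,th)@F),(key+up,tool(-7,th)@F),(key+up,tool(-7,90)@F)]
            q,a=follow(q0,w);print('flip',fl,'th',th,a,q.round(2))
            for k,hs in ((0,[18.8]),(1,[50,108.8]),(2,[90,198.8]),(3,[-71.2])):
                w=[(so+up,tool(h,90)@F) for h in hs]+[(so+up,tool(hs[-1],th+90)@F),(so,tool(hs[-1],th+90)@F)]+[(so,tool(hs[-1]-d,th+90)@F) for d in (26,52,75)]
                qq,a=follow(q,w);print('   k',k,a)
E
python3 sim.py
```

```text
flip 0 th 35 [(np.float64(0.0), np.float64(0.29)), (np.float64(0.37), np.float64(0.0)), (np.float64(0.805), np.float64(0.0)), (np.float64(0.704), np.float64(0.0)), (np.float64(0.19), np.float64(0.39))] [-0.14  0.24 -0.44  1.71  0.11  1.21 -2.3 ]
   k 0 [(np.float64(0.0), np.float64(0.45)), (np.float64(0.0), np.float64(0.09)), (np.float64(0.0), np.float64(0.35)), (np.float64(0.0), np.float64(0.31)), (np.float64(0.0), np.float64(0.36)), (np.float64(0.0), np.float64(0.47))]
   k 1 [(np.float64(0.0), np.float64(0.45)), (np.float64(0.0), np.float64(0.46)), (np.float64(0.0), np.float64(0.42)), (np.float64(0.0), np.float64(0.49)), (np.float64(0.0), np.float64(0.67)), (np.float64(0.0), np.float64(0.48)), (np.float64(0.0), np.float64(0.37))]
   k 2 [(np.float64(0.0), np.float64(0.46)), (np.float64(0.0), np.float64(0.47)), (np.float64(0.0), np.float64(0.11)), (np.float64(0.009), np.float64(0.0)), (np.float64(0.001), np.float64(0.14)), (np.float64(0.001), np.float64(0.22)), (np.float64(0.0), np.float64(0.37))]
   k 3 [(np.float64(0.0), np.float64(0.05)), (np.float64(0.0), np.float64(0.25)), (np
[... 5796 characters left out ...]
4(0.0)), (np.float64(0.395), np.float64(0.23)), (np.float64(0.0), np.float64(0.42)), (np.float64(0.0), np.float64(0.28)), (np.float64(0.0), np.float64(0.25)), (np.float64(0.0), np.float64(0.15))]
   k 2 [(np.float64(0.087), np.float64(0.0)), (np.float64(2.079), np.float64(0.0)), (np.float64(1.873), np.float64(0.0)), (np.float64(0.115), np.float64(0.0)), (np.float64(0.197), np.float64(0.0)), (np.float64(0.182), np.float64(0.07)), (np.float64(0.0), np.float64(0.29))]
   k 3 [(np.float64(0.0), np.float64(0.5)), (np.float64(0.0), np.float64(0.34)), (np.float64(0.0), np.float64(0.53)), (np.float64(0.0), np.float64(0.63)), (np.float64(0.0), np.float64(0.34)), (np.float64(0.001), np.float64(0.11))]
```

Run:
```python
from h import *
F=np.diag([1,-1,-1.])
A=T([.50,.267,.19],tool(83,90));B=T([.5152-.05,.2664+.006,.12],tool(-7,45)@F)
plan(A,10);plan(B,None,A)
```

```text
N 10 min 10 row [-8.69  1.65 -1.86] [ 0.28  0.3  -0.28]
path [0.502 0.247 0.203] [0.5   0.267 0.19 ]
N 10 min 10 row [-8.49 -3.52 -3.52] [ 0.54  0.48 -0.44]
path [0.479 0.283 0.158] [0.465 0.272 0.12 ]
```

Emit:
jog_arm([
  [-8.7,1.6,-1.9,0.3,0.3,-0.3,4.6],
  [-8.7,1.6,-1.9,0.3,0.3,-0.3,4.6],
  [-8.7,1.6,-1.9,0.3,0.3,-0.3,4.6],
  [-8.7,1.6,-1.9,0.3,0.3,-0.3,4.6],
  [-8.7,1.6,-1.9,0.3,0.3,-0.3,4.6],
  [-8.7,1.6,-1.9,0.3,0.3,-0.3,4.6],
  [-8.7,1.6,-1.9,0.3,0.3,-0.3,4.6],
  [-8.7,1.6,-1.9,0.3,0.3,-0.3,4.6],
  [-8.7,1.6,-1.9,0.3,0.3,-0.3,4.6],
  [-8.7,1.6,-1.9,0.3,0.3,-0.3,4.6],
])

```text
time: 4.75
position: [0.5014, 0.2662, 0.1871]
tool_rot: [0.087, 1.57, -0.105]
ft_force: [0.7, 0.2, 0.3]
grip_width: 0.526
```

Run:
```python
from h import *
s=get_state();print(s['position'],s['joint_positions'].round(2));print(cur()[:3,:3].round(2))
F=np.diag([1,-1,-1.])
plan(T([.5152-.05,.2664+.006,.12],tool(-7,45)@F))
```

```text
[0.50141695 0.2662316  0.1870675 ] [ 0.25  0.31 -0.93  1.7   0.27  1.27 -0.86]
[[-0.    0.12  0.99]
 [-0.01  0.99 -0.12]
 [-1.   -0.01 -0.  ]]
N 10 min 10 row [-8.47 -3.57 -3.47] [ 0.51  0.49 -0.44]
path [0.48  0.283 0.157] [0.465 0.272 0.12 ]
```

Emit:
jog_arm([
  [-8.4,-3.6,-3.5,0.5,0.5,-0.4,4.6],
  [-8.4,-3.6,-3.5,0.5,0.5,-0.4,4.6],
  [-8.4,-3.6,-3.5,0.5,0.5,-0.4,4.6],
  [-8.4,-3.6,-3.5,0.5,0.5,-0.4,4.6],
  [-8.4,-3.6,-3.5,0.5,0.5,-0.4,4.6],
  [-8.4,-3.6,-3.5,0.5,0.5,-0.4,4.6],
  [-8.4,-3.6,-3.5,0.5,0.5,-0.4,4.6],
  [-8.4,-3.6,-3.5,0.5,0.5,-0.4,4.6],
  [-8.4,-3.6,-3.5,0.5,0.5,-0.4,4.6],
  [-8.4,-3.6,-3.5,0.5,0.5,-0.4,4.6],
])

```text
time: 6.0
position: [0.4678, 0.2766, 0.1209]
tool_rot: [-1.43, 0.694, 0.504]
ft_force: [0.8, 0.1, -0.0]
grip_width: 0.529
```

Emit:
jog_arm([
  [0,0,0,0,0,0,4.6],
  [0,0,0,0,0,0,4.6],
])

```text
time: 6.25
position: [0.4681, 0.2782, 0.122]
tool_rot: [-1.422, 0.697, 0.502]
ft_force: [0.4, 0.7, 1.4]
grip_width: 0.531
```

Run:
```python
from h import *
s=get_state();print(s['position'],s['joint_positions'].round(2),s['qd'].round(2));print(cur()[:3,:3].round(3));F=np.diag([1,-1,-1.]);print((tool(-7,45)@F).round(3))
np.savez('q3.npz',q=s['joint_positions'],p=s['position'],v=s['tool_rot'])
save('wrist','w3');save('scene','s3');save('top','t3')
plan(T([.5152-.05,.2664+.006,.12],tool(-7,45)@F))
```

```text
[0.46809077 0.27820529 0.12202429] [ 0.03  0.07 -1.05  2.28  1.19  0.85 -0.43] [-0.    0.01 -0.01 -0.02  0.   -0.   -0.  ]
[[ 0.708 -0.693  0.136]
 [-0.091  0.101  0.991]
 [-0.7   -0.714  0.009]]
[[ 0.702 -0.702  0.122]
 [-0.086  0.086  0.993]
 [-0.707 -0.707  0.   ]]
N 1 min 1 row [-0.85 -0.11  0.57] [ 0.02  0.25 -0.72]
path  [0.465 0.272 0.12 ]
```

View pics/s3.png

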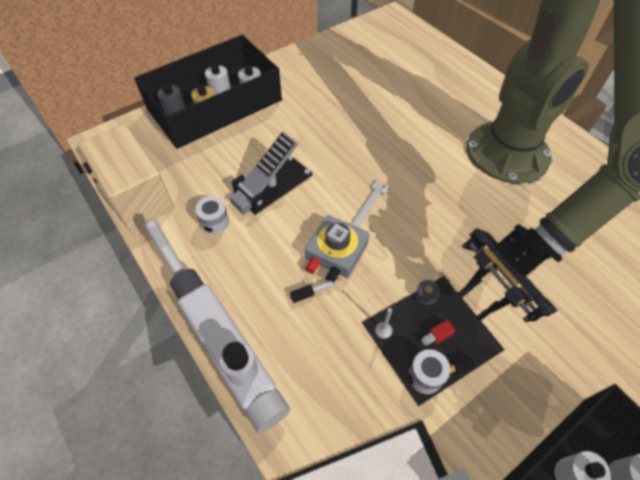

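View pics/w3.png

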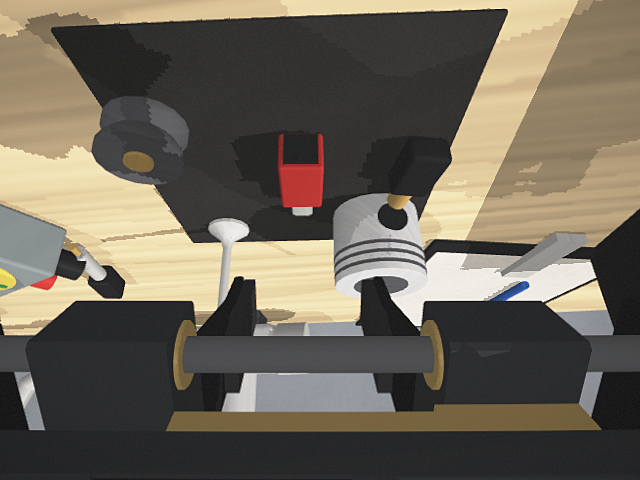

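Run:
```python
from h import *
z=np.load('q3.npz');st=dict(position=z['p'],tool_rot=z['v'])
im=np.load('pics/w3.npz')['im']
cv2.imwrite('pics/w3c.png',cv2.resize(im[125:225,255:345,::-1],None,fx=6,fy=6,interpolation=cv2.INTER_NEAREST))
print(onplane('wrist',[(282,167),(322,167),(284,207),(321,207)],.029,st).round(4))
```

```text
[[0.4902 0.2599 0.029 ]
 [0.4935 0.2818 0.029 ]
 [0.5332 0.2528 0.029 ]
 [0.5368 0.2766 0.029 ]]
```

View pics/w3c.png

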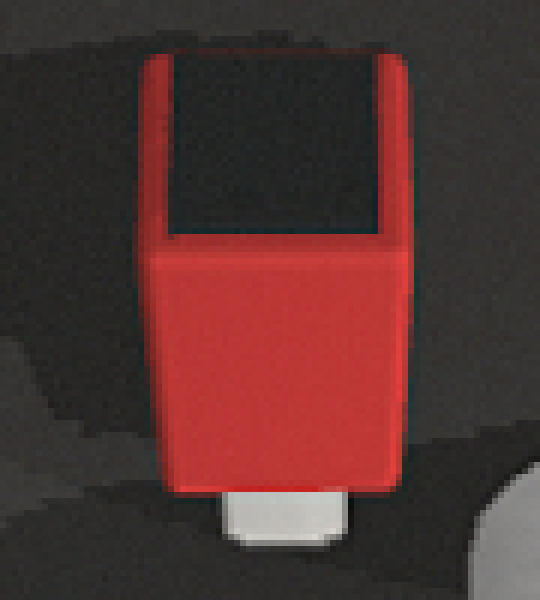

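Run:
```python
from h import *
z=np.load('q3.npz');st=dict(position=z['p'],tool_rot=z['v'])
c=np.array([(147,250),(410,248),(402,490),(165,490)])/6+[255,125]-.4
P=onplane('wrist',c,.029,st);d=np.roll(P,-1,0)-P;print(P.mean(0),np.linalg.norm(d,axis=1)*1000,np.degrees(np.arctan2(d[:,1],d[:,0])))
F=np.diag([1,-1,-1.]);M=tool(-7,45)@F
fw=np.array([np.cos(np.radians(-7)),np.sin(np.radians(-7)),0])
k=np.array([.5150,.2666,0])
G=k-fw*.003+[0,0,.026]
A=T(G-M[:,0]*.04,M);plan(A,3);plan(T(G,M),4,A)
```

```text
[0.51247794 0.26741836 0.029     ] [24.15933398 43.7288624  25.52599574 43.33669226] [ 82.26347177  -7.03043176 -98.62699247 171.17307559]
N 3 min 2 row [-0.28 -0.04  0.19] [ 1.99  1.2  -0.24]
path [0.473 0.276 0.099] [0.484 0.27  0.054]
N 4 min 1 row [-0. -0.  0.] [ 1.  0. -0.]
path [0.498 0.269 0.04 ] [0.512 0.267 0.026]
```

Emit:
jog_arm([
  [-0.3,0,0.2,2,1.2,-0.2,4.6],
  [-0.3,0,0.2,2,1.2,-0.2,4.6],
  [-0.3,0,0.2,2,1.2,-0.2,4.6],
  [0,0,0,1,0,0,4.6],
  [0,0,0,1,0,0,4.6],
  [0,0,0,0,0,0,4.6],
  [0,0,0,0,0,0,4.6],
])

```text
time: 7.28
position: [0.4975, 0.2694, 0.0399]
tool_rot: [-1.437, 0.699, 0.519]
ft_force: [0.5, -0.1, -0.6]
grip_width: 0.528
```

Run:
```python
from h import *
F=np.diag([1,-1,-1.]);M=tool(-7,45)@F
fw=np.array([np.cos(np.radians(-7)),np.sin(np.radians(-7)),0])
s=get_state();print(s['position'],s['joint_positions'].round(2),s['ft_force'])
k=np.array([.514,.267,0]);G=k-fw*.003+[0,0,.026];plan(T(G,M),2)
np.savez('q4.npz',q=s['joint_positions'],p=s['position'],v=s['tool_rot']);save('wrist','w4')
```

```text
[0.49753289 0.26935545 0.03986372] [-0.04  0.36 -0.94  2.3   1.54  0.92 -0.66] [ 0.50781505 -0.08253474 -0.6351356 ]
N 2 min 1 row [ 0.1  -0.04  0.01] [ 0.97  0.01 -0.02]
path [0.504 0.268 0.033] [0.511 0.267 0.026]
```

View pics/w4.png

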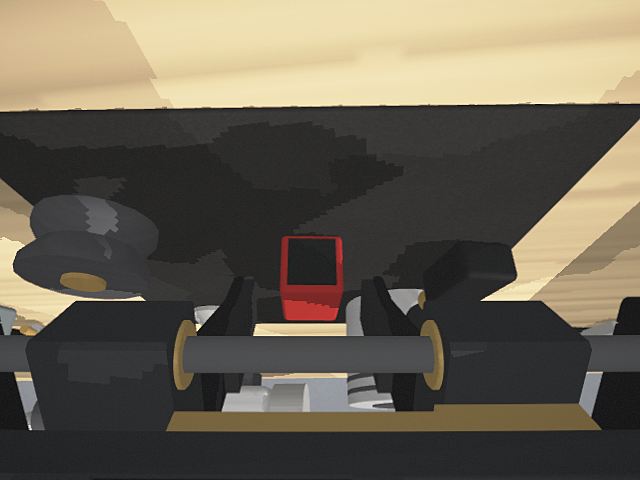

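The key at (312,280) sits centred between the fingers at 240 and 385, and the sensor and pulley are clear.

Emit:
jog_arm([
  [0,0,0,1,0,0,4.6],
  [0,0,0,0.9,0,0,4.6],
  [0,0,0,0,0,0,4.6],
  [0,0,0,0,0,0,2],
  [0,0,0,0,0,0,2],
  [0,0,0,0,0,0,2],
  [0,0,0,0,0,0,2],
], squeeze=40)

```text
time: 8.2
position: [0.5105, 0.2675, 0.0258]
tool_rot: [-1.438, 0.7, 0.52]
ft_force: [-0.9, 0.4, 0.1]
grip_width: 0.293
```

Run:
```python
from h import *
s=get_state();print(s['position'],s['joint_positions'].round(2),s['ft_force'],s['grip_width']*87)
np.savez('qg.npz',q=s['joint_positions'],p=s['position'],v=s['tool_rot'])
```

```text
[0.51051815 0.26750053 0.02582808] [-0.05  0.41 -0.91  2.28  1.6   0.93 -0.69] [-0.90400842  0.43660687  0.12473025] 25.516117388449004
```

Emit:
jog_arm([
  [0,0,0,-1,-1,0,2],
  [0,0,0,-2,-2,0,2],
  [0,0,0,-2,-2,0,2],
  [0,0,0,-2,-2,0,2],
  [0,0,0,-2,-2,0,2],
  [0,0,0,-2,-2,0,2],
  [0,0,0,0,0,0,2],
])

```text
time: 9.07
position: [0.5117, 0.2686, 0.1842]
tool_rot: [-1.437, 0.696, 0.516]
ft_force: [-0.5, 0.4, -0.9]
grip_width: 0.294
```

```bash
cat >> h.py <<'E'
FL=np.diag([1,-1,-1.])
SO=np.array([.565,-.0217,.0755])
E
python3 - <<'E'
from h import *
s=get_state();print(s['position'],s['joint_positions'].round(2),s['ft_force'],s['grip_width']*87)
up=[.53,.0,.26]
A=T([.50,.18,.24],tool(-40,80)@FL);B=T([.56,.0,.24],tool(-71.2,135)@FL)
plan(A);plan(B,None,A);plan(B)
import sim
q=s['joint_positions']
print(sim.follow(q,[(A[:3,3],A[:3,:3]),(B[:3,3],B[:3,:3])]))
print(sim.follow(q,[(B[:3,3],B[:3,:3])],16))
print(sim.fk(q,sim.p,sim.s)[0])
E
```

```text
[0.51171327 0.26861039 0.18416268] [ 0.17 -0.05 -1.04  2.19  0.97  0.75 -0.09] [-0.54963416  0.35418612 -0.92814067] 25.6052981799818
N 5 min 5 row [5.96 3.09 6.86] [-0.8  -0.96 -1.7 ]
path [0.509 0.234 0.208] [0.5  0.18 0.24]
N 7 min 7 row [ 4.42 -1.39  7.66] [-0.67 -2.62 -0.86]
path [0.537 0.107 0.262] [0.56 0.   0.24]
N 11 min 11 row [6.43 0.   7.26] [-0.69 -2.14 -1.61]
path [0.554 0.161 0.255] [0.56 0.   0.24]
(array([ 0.65884025,  0.47720326, -0.48253825,  1.49685932, -0.43906006,
        1.65526644,  0.56556065]), [(np.float64(0.0), np.float64(0.34)), (np.float64(0.0), np.float64(0.39))])
(array([ 0.46117693,  0.44465257, -0.20665453,  1.49715529, -0.53118824,
        1.69840269,  0.64663967]), [(np.float64(0.0), np.float64(0.35))])
[0.50691969 0.26532727 0.18558403]
```

Emit:
jog_arm([
  [6.4,0,7.3,-0.7,-2.1,-1.6,2],
  [6.4,0,7.3,-0.7,-2.1,-1.6,2],
  [6.4,0,7.3,-0.7,-2.1,-1.6,2],
  [6.4,0,7.3,-0.7,-2.1,-1.6,2],
  [6.4,0,7.3,-0.7,-2.1,-1.6,2],
  [6.4,0,7.3,-0.7,-2.1,-1.6,2],
  [6.4,0,7.3,-0.7,-2.1,-1.6,2],
  [6.4,0,7.3,-0.7,-2.1,-1.6,2],
  [6.4,0,7.3,-0.7,-2.1,-1.6,2],
  [6.4,0,7.3,-0.7,-2.1,-1.6,2],
])

```text
time: 10.32
position: [0.5624, 0.0304, 0.2448]
tool_rot: [0.153, 1.554, 0.847]
ft_force: [-0.0, 0.1, -0.7]
grip_width: 0.296
```

Run:
```python
from h import *
s=get_state();print(s['position'],s['joint_positions'].round(2),s['qd'].round(1),s['grip_width']*87)
plan(T([.565,.0,.21],tool(-71.2,135)@FL))
```

```text
[0.56240928 0.03035019 0.24476987] [ 0.55  0.39 -0.43  1.52 -0.4   1.57  0.64] [ 0.4  0.6  0.2 -0.3 -0.5  0.7 -0.2] 25.771873957559635
N 2 min 2 row [ 3.56 -0.41  4.38] [ 0.45 -2.2  -0.57]
path [0.565 0.015 0.228] [0.565 0.    0.21 ]
```

Emit:
jog_arm([
  [3,0,3.8,0.4,-1.6,-0.4,2],
  [3,0,3.8,0.4,-1.6,-0.4,2],
  [0,0,0,0,0,0,2],
  [0,0,0,0,0,0,2],
])

```text
time: 10.82
position: [0.5649, 0.0115, 0.2202]
tool_rot: [0.327, 1.598, 0.871]
ft_force: [0.0, 0.9, 0.8]
grip_width: 0.298
```

```bash
cat >> h.py <<'E'
def key_in_tool():
    z=np.load('qg.npz');G=T(z['p'],R.from_rotvec(z['v']).as_matrix())
    # key lies flat: x axis horizontal in tool xy plane, y axis = along jaws
    ty=G[:3,2].copy();ty[2]=0;ty/=np.linalg.norm(ty)   # tool z ~ key +y
    kx=np.cross(ty,[0,0,1]);K=np.c_[kx,ty,[0,0,1.]]
    c=np.array([.514,.267,.003])
    c=c+ty*((G[:3,3]-c)@ty)
    return np.linalg.inv(G)@T(c,K)
KT=key_in_tool()
TIP=T([.046,0,.013],np.eye(3))
def tool_for(tip,yaw):
    # desired tool pose with key tip at tip, key x down, key z axis horizontal pointing to yaw+180? : -z_key = heading
    h=np.radians(yaw);f=np.array([np.cos(h),np.sin(h),0])
    kx=np.array([0,0,-1.]);kz=f;K=np.c_[kx,np.cross(kz,kx),kz]
    return T(tip,K)@np.linalg.inv(KT@TIP)
E
python3 - <<'E'
from h import *
s=get_state();print(s['position'],s['joint_positions'].round(2),s['qd'].round(2),s['grip_width']*87)
print(KT.round(3));print(cur()[:3,:3].round(3));
for y in (-71.2,108.8):print(tool_for(SO,y)[:3].round(3))
print('tip now',(cur()@KT@TIP)[:3].round(4))
np.savez('q5.npz',q=s['joint_positions'],p=s['position'],v=s['tool_rot']);save('wrist','w5');save('scene','s5');save('top','t5')
E
```

```text
[0.56490977 0.01146912 0.2202477 ] [ 0.59  0.49 -0.41  1.49 -0.45  1.61  0.62] [-0.01 -0.03 -0.01 -0.01 -0.01 -0.    0.  ] 25.96057700501252
[[ 0.707 -0.003 -0.707  0.019]
 [-0.707 -0.003 -0.707  0.014]
 [ 0.     1.    -0.004  0.   ]
 [ 0.     0.     0.     1.   ]]
[[-0.235 -0.258  0.937]
 [ 0.648  0.677  0.349]
 [-0.725  0.689  0.008]]
[[-0.231 -0.23   0.945  0.568]
 [ 0.669  0.668  0.326 -0.031]
 [-0.707  0.707  0.     0.125]]
[[ 0.231  0.23  -0.945  0.562]
 [-0.669 -0.668 -0.326 -0.012]
 [-0.707  0.707  0.     0.125]]
tip now [[ 0.0168  0.9386  0.3447  0.5624]
 [-0.0211  0.345  -0.9384  0.0196]
 [-0.9996  0.0085  0.0256  0.1705]]
```

View pics/w5.png

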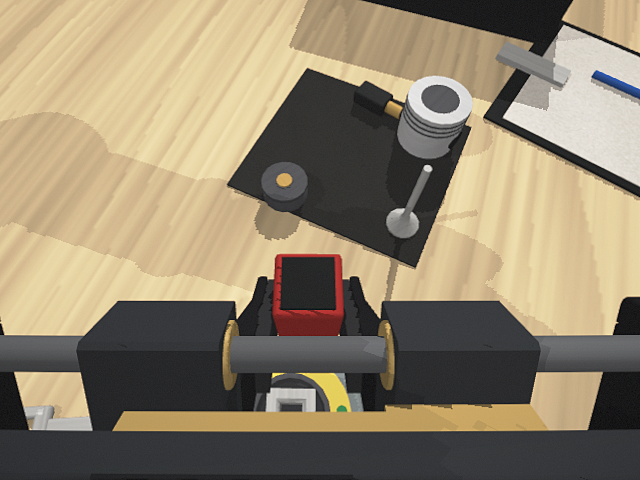

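View pics/s5.png

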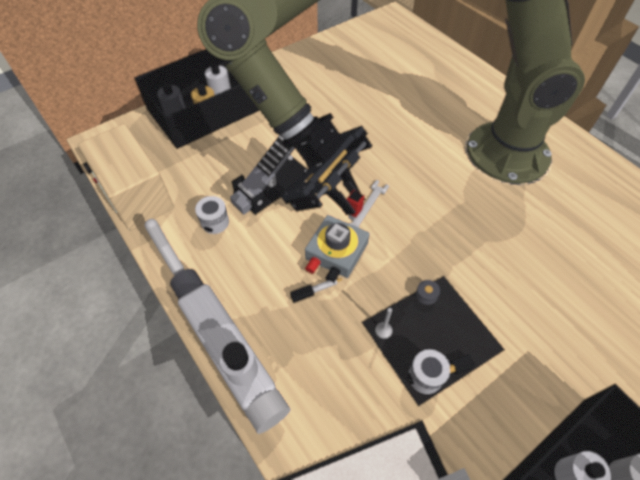

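Run:
```python
from h import *
A=tool_for(SO+[0,0,.03],-71.2);B=tool_for(SO+[0,0,.008],-71.2)
plan(A,4);plan(B,3,A)
```

```text
N 4 min 2 row [ 0.36 -0.14  0.39] [ 0.48 -1.89 -0.31]
path [ 0.567 -0.01   0.188] [ 0.568 -0.031  0.155]
N 3 min 1 row [-0.  0.  0.] [ 0.52 -0.52  0.  ]
path [ 0.568 -0.031  0.148] [ 0.568 -0.031  0.133]
```

Emit:
jog_arm([
  [0.4,-0.1,0.4,0.5,-1.9,-0.3,2],
  [0.4,-0.1,0.4,0.5,-1.9,-0.3,2],
  [0.4,-0.1,0.4,0.5,-1.9,-0.3,2],
  [0.4,-0.1,0.4,0.5,-1.9,-0.3,2],
  [0,0,0,0.5,-0.5,0,2],
  [0,0,0,0,0,0,2],
  [0,0,0,0,0,0,2],
  [0,0,0,0,0,0,2],
])

```text
time: 11.98
position: [0.5682, -0.0314, 0.1468]
tool_rot: [0.372, 1.601, 0.868]
ft_force: [0.0, -0.3, -0.4]
grip_width: 0.298
```

Run:
```python
from h import *
s=get_state();print(s['position'],s['joint_positions'].round(2),s['qd'].round(2))
print('tip now',(cur()@KT@TIP)[:3].round(4))
np.savez('q6.npz',q=s['joint_positions'],p=s['position'],v=s['tool_rot'])
a,_=save('wrist','w6');b,_=save('scene','s6');c,_=save('top','t6')
cv2.imwrite('pics/w6c.png',cv2.resize(a[240:430,200:420,::-1],None,fx=3.5,fy=3.5,interpolation=cv2.INTER_NEAREST))
o=np.hstack([cv2.resize(b[190:280,290:380],(400,400),interpolation=cv2.INTER_CUBIC),cv2.resize(c[215:305,270:360],(400,400),interpolation=cv2.INTER_CUBIC)])
cv2.imwrite('pics/st6c.png',o[:,:,::-1])
B=tool_for(SO+[0,0,.008],-71.2);plan(B,3)
```

```text
[ 0.56823893 -0.03143824  0.14683751] [ 0.62  0.6  -0.37  1.5  -0.42  1.56  0.7 ] [ 0.  0.  0. -0.  0.  0.  0.]
tip now [[-4.300e-03  9.473e-01  3.205e-01  5.649e-01]
 [-2.000e-04  3.205e-01 -9.473e-01 -2.210e-02]
 [-1.000e+00 -4.200e-03 -1.200e-03  9.730e-02]]
N 3 min 1 row [-0.1  -0.03 -0.03] [ 0.33 -0.3   0.01]
path [ 0.568 -0.032  0.142] [ 0.568 -0.031  0.133]
```

View pics/w6c.png

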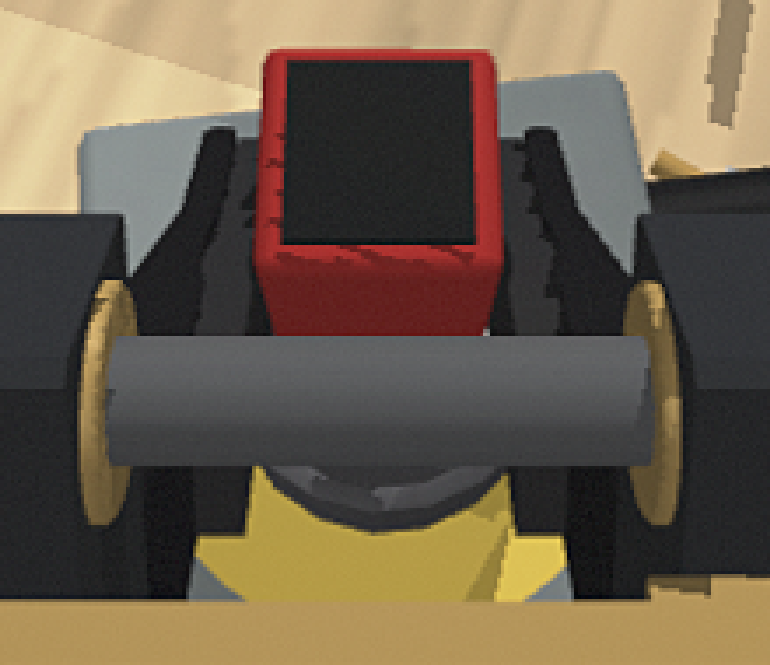

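View pics/st6c.png

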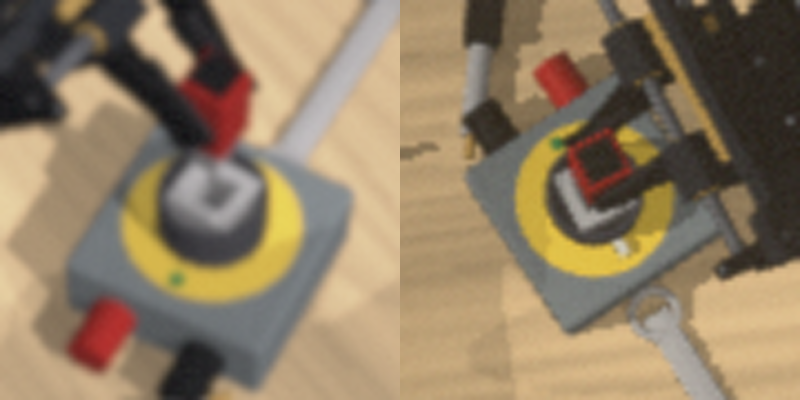

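Run:
```python
from h import *
print(onplane('top',[(315.0-.4,252.8-.4)],.167).round(4), (cur()@KT@T([-.024,0,.013],np.eye(3)))[:3,3].round(4))
# socket in top0
c=np.array([(122,383),(190,341),(224,402),(155,437)])/5+[280,180]-.4
print(onplane('top',[c.mean(0)],.076).round(4))
z=np.load('pics/t6.npz')['im'];cv2.imwrite('pics/t6c.png',cv2.resize(z[225:285,290:350,::-1],None,fx=10,fy=10,interpolation=cv2.INTER_NEAREST))
z=np.load('pics/top0.npz')['im'];cv2.imwrite('pics/t0c.png',cv2.resize(z[225:285,290:350,::-1],None,fx=10,fy=10,interpolation=cv2.INTER_NEAREST))
```

```text
[[ 0.5586 -0.0222  0.167 ]] [ 0.565  -0.0224  0.167 ]
[[ 0.5612 -0.022   0.076 ]]
```

View pics/t6c.png

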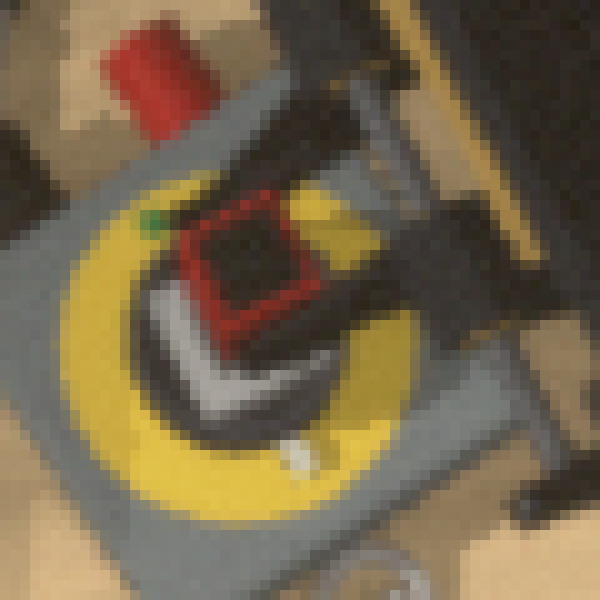

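View pics/t0c.png

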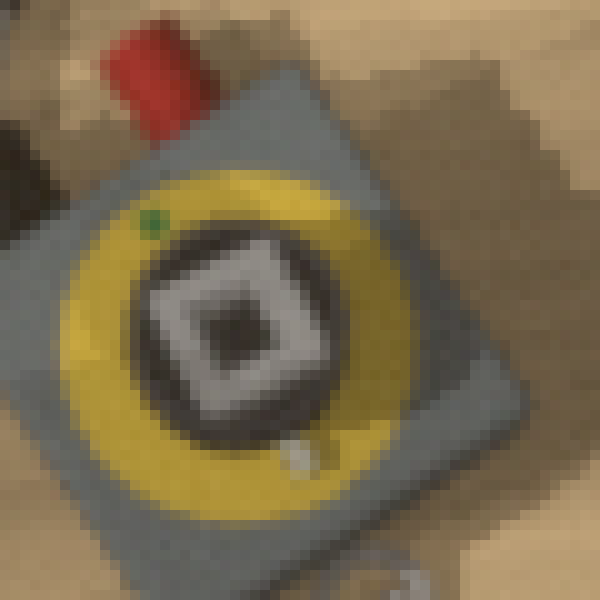

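Run:
```python
from h import *
f=lambda c:np.array(c).mean(0)/10+[290,225]-.5
print(onplane('top',[f([(180,235),(275,192),(325,278),(226,350)])],.167).round(4),onplane('top',[f([(148,292),(268,240),(328,360),(208,418)])],.076).round(4))
# scene
for n,o in (('scene0','s0c'),('s6','s6c')):
    z=np.load(f'pics/{n}.npz')['im'];cv2.imwrite(f'pics/{o}.png',cv2.resize(z[200:260,305:365,::-1],None,fx=10,fy=10,interpolation=cv2.INTER_NEAREST))
```

```text
[[ 0.562  -0.0228  0.167 ]] [[ 0.5628 -0.0201  0.076 ]]
```

View pics/s0c.png

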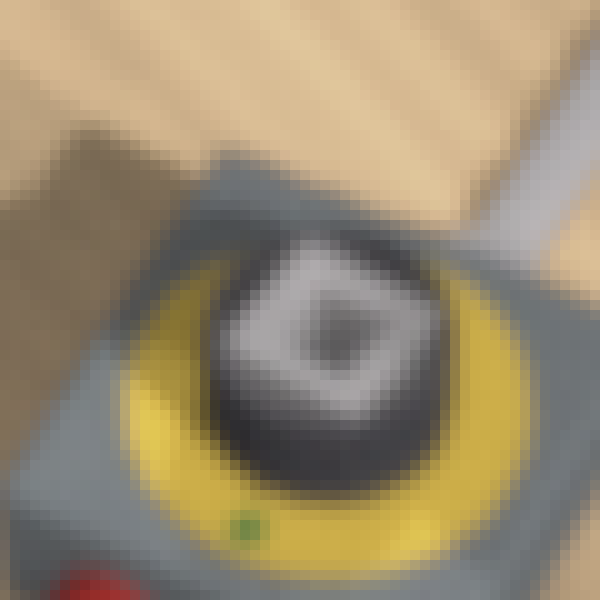

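View pics/s6c.png

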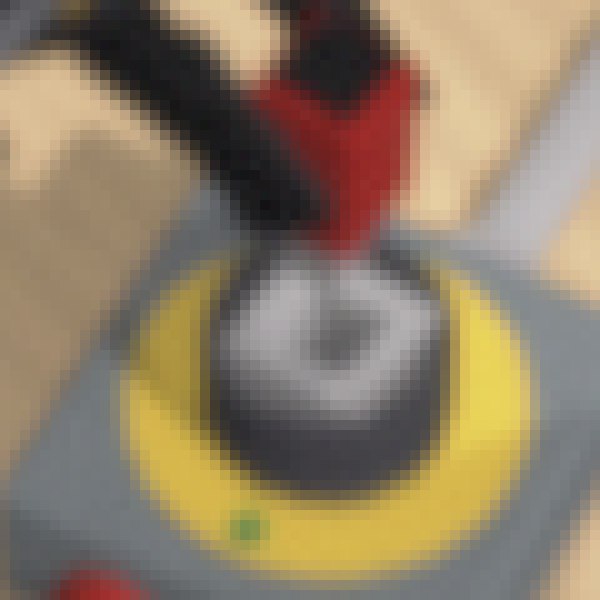

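Run:
```python
from h import *
plan(tool_for(SO+[0,0.0007,-.005],-71.2),5)
```

```text
N 5 min 1 row [-0.06 -0.02 -0.02] [ 0.39 -0.36  0.01]
path [ 0.568 -0.031  0.136] [ 0.568 -0.03   0.12 ]
```

Emit:
jog_arm([
  [0,0,0,0.39,-0.36,0,2],
  [0,0,0,0.39,-0.36,0,2],
  [0,0,0,0.39,-0.36,0,2],
  [0,0,0,0.39,-0.36,0,2],
  [0,0,0,0.39,-0.36,0,2],
  [0,0,0,0,0,0,2],
])

```text
time: 12.88
position: [0.5675, -0.0304, 0.119]
tool_rot: [0.374, 1.602, 0.868]
ft_force: [1.5, 2.3, -2.0]
grip_width: 0.293
```

Run:
```python
from h import *
print('tip now',(cur()@KT@TIP)[:3].round(4));print(get_state()['torque'])
```

```text
tip now [[-5.800e-03  9.475e-01  3.197e-01  5.640e-01]
 [ 6.000e-04  3.197e-01 -9.475e-01 -2.110e-02]
 [-1.000e+00 -5.300e-03 -2.400e-03  6.950e-02]]
[-0.69650829 -0.65138015 -0.17960017]
```

Emit:
jog_arm([
  [0,0,0,0.25,-0.25,0,2],
  [0,0,0,0.25,-0.25,0,2],
  [0,0,0,0.25,-0.25,0,2],
  [0,0,0,0,0,0,2],
])

```text
time: 13.38
position: [0.5674, -0.0304, 0.1086]
tool_rot: [0.374, 1.602, 0.868]
ft_force: [0.7, 3.0, -0.5]
grip_width: 0.294
```

Run:
```python
from h import *
print('tip now',(cur()@KT@TIP)[:3].round(4));print(get_state()['torque'])
```

```text
tip now [[-5.700e-03  9.475e-01  3.196e-01  5.640e-01]
 [ 6.000e-04  3.196e-01 -9.476e-01 -2.110e-02]
 [-1.000e+00 -5.200e-03 -2.400e-03  5.910e-02]]
[-0.39249459 -0.65044107 -0.33745379]
```

Emit:
jog_arm([
  [0,0,0,0.2,-0.2,0,2],
  [0,0,0,0.2,-0.2,0,2],
  [0,0,0,0.2,-0.2,0,2],
  [0,0,0,0,0,0,2],
])

```text
time: 13.88
position: [0.5675, -0.0304, 0.103]
tool_rot: [0.375, 1.601, 0.87]
ft_force: [-1.7, 0.8, 11.6]
grip_width: 0.296
```

Run:
```python
from h import *
print('tip now',(cur()@KT@TIP)[:3].round(4));print(get_state()['torque'])
b,_=save('scene','s7')
cv2.imwrite('pics/s7c.png',cv2.resize(b[190:270,295:375,::-1],None,fx=7,fy=7,interpolation=cv2.INTER_NEAREST))
```

```text
tip now [[-0.0054  0.9472  0.3205  0.564 ]
 [ 0.003   0.3205 -0.9473 -0.021 ]
 [-1.     -0.0042 -0.0046  0.0536]]
[1.07842715 0.42980747 0.1411727 ]
```

View pics/s7c.png

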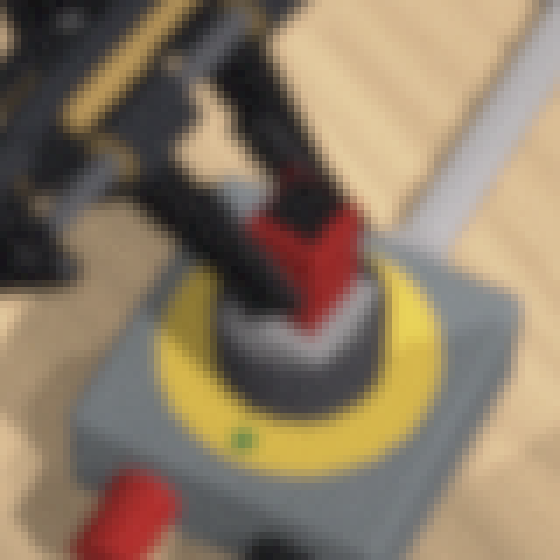

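Emit:
jog_arm([
  [0,0,0,0.15,-0.15,0,2],
  [0,0,0,0.1,-0.1,0,2],
  [0,0,0,0,0,0,2],
  [0,0,0,0,0,0,2],
])

```text
time: 14.42
position: [0.5675, -0.0304, 0.1029]
tool_rot: [0.376, 1.6, 0.873]
ft_force: [-5.1, -2.0, 24.8]
grip_width: 0.298
```

Run:
```python
from h import *
print('tip now',(cur()@KT@TIP)[:3].round(4));print(get_state()['torque'])
```

```text
tip now [[-0.005   0.9469  0.3214  0.5641]
 [ 0.0054  0.3214 -0.9469 -0.0209]
 [-1.     -0.003  -0.0067  0.0534]]
[2.42785972 1.57037954 0.76613256]
```

Run:
```python
from h import *
c=(KT@np.array([0,0,.013,1]))[:3];R7=R.from_rotvec(np.radians([5,-5,0])).as_matrix()
print(c,(c-R7@c)*100)
import sim
s=get_state();q=s['joint_positions'];print(q.round(2))
w=[tool_for(SO-[0,0,.022],-71.2-d) for d in (25,50,80)]
for m in w:
    q,a=sim.follow(q,[(m[:3,3],m[:3,:3])]);print(a,q.round(2))
```

```text
[9.43808640e-03 4.45865697e-03 3.98546475e-05] [ 0.00563169  0.00563169 -0.12093404]
[ 0.62  0.65 -0.37  1.52 -0.41  1.5   0.73]
[(np.float64(0.0), np.float64(0.65))] [ 0.69  0.47 -0.33  1.8  -0.63  1.25  0.59]
[(np.float64(0.0), np.float64(0.39))] [ 0.74  0.28 -0.31  2.06 -0.89  0.98  0.48]
[(np.float64(0.0), np.float64(0.12))] [ 0.7   0.05 -0.37  2.33 -1.26  0.59  0.31]
```

Emit:
jog_arm([
  [0,0,0,-0.15,0.15,0,2],
  [5,-5,0,0,0,-0.12,2],
  [5,-5,0,0,0,-0.12,2],
  [5,-5,0,0,0,-0.12,2],
  [5,-5,0,0.02,0.02,-0.12,2],
  [0,0,0,0,0,0,2],
], squeeze=50)

```text
time: 15.18
position: [0.563, -0.0302, 0.103]
tool_rot: [0.733, 1.417, 0.488]
ft_force: [-2.0, 1.7, 14.7]
grip_width: 0.291
```

```bash
cat > rep.py <<'E'
from h import *
s=get_state();K=cur()@KT@TIP
kz=K[:3,2];print('tip',K[:3,3].round(4),'kx',K[:3,0].round(3),'heading',np.degrees(np.arctan2(kz[1],kz[0])).round(1),'turned',(-71.2-np.degrees(np.arctan2(kz[1],kz[0]))).round(1))
print('F',s['ft_force'].round(1),'M',s['torque'].round(2),'q',s['joint_positions'].round(2),'w',s['grip_width']*87)
E
python3 rep.py
```

```text
tip [ 0.5645 -0.0203  0.0535] kx [-0.003  0.004 -1.   ] heading -99.7 turned 28.5
F [-2.   1.7 14.7] M [1.83 0.02 0.34] q [ 0.73  0.45 -0.34  1.82 -0.67  1.2   0.58] w 25.31794914615588
```

Emit:
jog_arm([
  [5,-5,0,0,0,-0.12,2],
  [5,-5,0,0,0,-0.12,2],
  [5,-5,0,0,0,-0.12,2],
  [5,-5,0,0,0,-0.12,2],
  [5,-5,0,0,0,-0.12,2],
  [0,0,0,0,0,0,2],
])

```text
time: 15.92
position: [0.558, -0.0275, 0.103]
tool_rot: [1.11, 1.115, 0.005]
ft_force: [-6.5, 2.1, 18.5]
grip_width: 0.294
```

```bash
python3 rep.py
```

```text
tip [ 0.5648 -0.0205  0.0535] kx [-0.002  0.002 -1.   ] heading -134.9 turned 63.7
F [-6.5  2.1 18.5] M [ 1.85 -0.32  0.89] q [ 0.78  0.17 -0.36  2.19 -1.05  0.79  0.42] w 25.550510506707948
```

Emit:
jog_arm([
  [3,-3,0,0,0,-0.07,2],
  [3,-3,0,0,0,-0.07,2],
  [3,-3,0,0,0,-0.07,2],
  [0,0,0,0,0,0,2],
])

```text
time: 16.42
position: [0.5569, -0.0252, 0.103]
tool_rot: [1.226, 0.989, -0.166]
ft_force: [-10.9, 2.9, 21.4]
grip_width: 0.292
```

```bash
python3 rep.py
```

```text
tip [ 0.5651 -0.0198  0.0534] kx [-0.001  0.002 -1.   ] heading -147.4 turned 76.2
F [-10.9   2.9  21.4] M [ 1.87 -0.22  1.61] q [ 0.75  0.07 -0.4   2.3  -1.21  0.63  0.34] w 25.422033988592677
```

Run:
```python
from h import *
b,_=save('scene','s8');c,_=save('top','t8');a,_=save('wrist','w8')
cv2.imwrite('pics/st8c.png',np.hstack([cv2.resize(b[195:275,295:375],None,fx=5,fy=5,interpolation=cv2.INTER_NEAREST),cv2.resize(c[225:305,275:355],None,fx=5,fy=5,interpolation=cv2.INTER_NEAREST)])[:,:,::-1])
```

```text
(no output)
```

View pics/st8c.png

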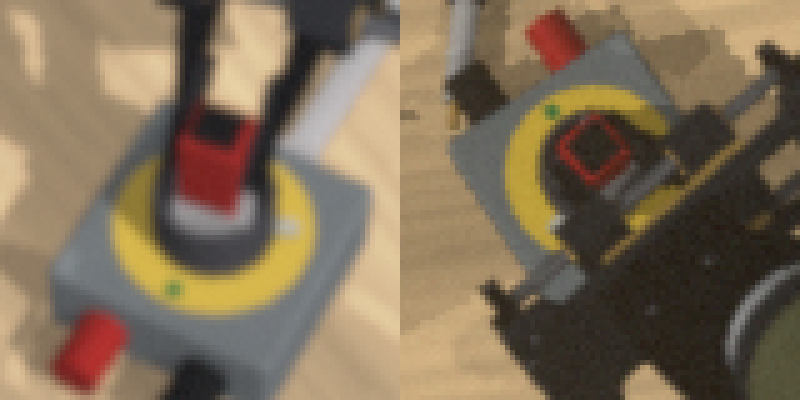

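View pics/w8.png

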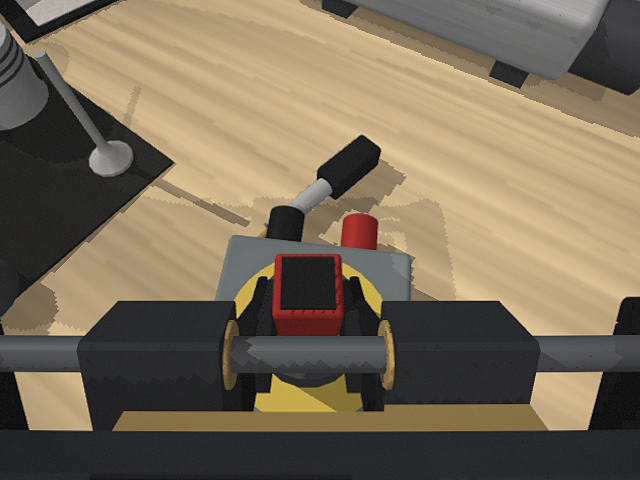

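The rotor has followed the key: the white pointer is now at (290,228) in the scene crop. I'll turn a little further to make sure it's on the stop.

Emit:
jog_arm([
  [2.5,-2.5,0,0,0,-0.06,2],
  [2.5,-2.5,0,0,0,-0.06,2],
  [0,0,0,0,0,0,2],
  [0,0,0,0,0,0,2],
])

```text
time: 17.08
position: [0.5567, -0.0241, 0.1029]
tool_rot: [1.285, 0.915, -0.261]
ft_force: [-13.3, 1.2, 23.0]
grip_width: 0.296
```

```bash
python3 rep.py
```

```text
tip [ 0.5655 -0.0198  0.0534] kx [-0.     0.001 -1.   ] heading -154.3 turned 83.1
F [-13.3   1.2  23. ] M [ 1.57 -0.32  2.31] q [ 0.73  0.02 -0.43  2.35 -1.31  0.52  0.29] w 25.765089120501823
```

Emit:
jog_arm([
  [-2.5,2.5,0,-0.1,0.1,0.06,2],
  [-2.5,2.5,0,-0.1,0.1,0.06,2],
  [0,0,0,0,0,0,2],
])

```text
time: 17.45
position: [0.5567, -0.0254, 0.1031]
tool_rot: [1.226, 0.992, -0.168]
ft_force: [6.3, 5.7, 0.9]
grip_width: 0.293
```

```bash
python3 rep.py
```

```text
tip [ 0.5648 -0.02    0.0536] kx [-0.005  0.002 -1.   ] heading -147.4 turned 76.2
F [6.3 5.7 0.9] M [ 0.77 -0.57  0.62] q [ 0.75  0.07 -0.4   2.3  -1.2   0.63  0.33] w 25.492441970294568
```

Emit:
jog_arm([
  [0,0,0,0,0,0,4.4],
  [0,0,0,0,0,0,4.4],
  [0,0,0,0,0,0,4.4],
  [0,0,0,-1,0,0,4.4],
  [0,0,0,-3,0,0,4.4],
  [0,0,0,-4,0,0,4.4],
  [0,0,0,-4,0,0,4.4],
  [0,0,0,0,0,0,4.4],
  [0,0,0,0,0,0,4.4],
])

```text
time: 18.58
position: [0.4845, -0.0729, 0.187]
tool_rot: [1.227, 0.99, -0.175]
ft_force: [-0.4, -0.3, 0.5]
grip_width: 0.505
```

```bash
python3 rep.py
python3 - <<'E'
from h import *
s=get_state();np.savez('q9.npz',q=s['joint_positions'],p=s['position'],v=s['tool_rot'])
a,_=save('wrist','w9');b,_=save('scene','s9');c,_=save('top','t9')
cv2.imwrite('pics/st9c.png',np.hstack([cv2.resize(b[195:275,295:375],None,fx=5,fy=5,interpolation=cv2.INTER_NEAREST),cv2.resize(c[225:305,275:355],None,fx=5,fy=5,interpolation=cv2.INTER_NEAREST)])[:,:,::-1])
E
```

```text
tip [ 0.4925 -0.0677  0.1374] kx [-0.006 -0.    -1.   ] heading -147.7 turned 76.5
F [-0.4 -0.3  0.5] M [-0.43  0.65 -0.01] q [ 0.87 -0.19 -0.28  2.32 -1.02  0.93  0.19] w 43.975907844229944
```

View pics/st9c.png

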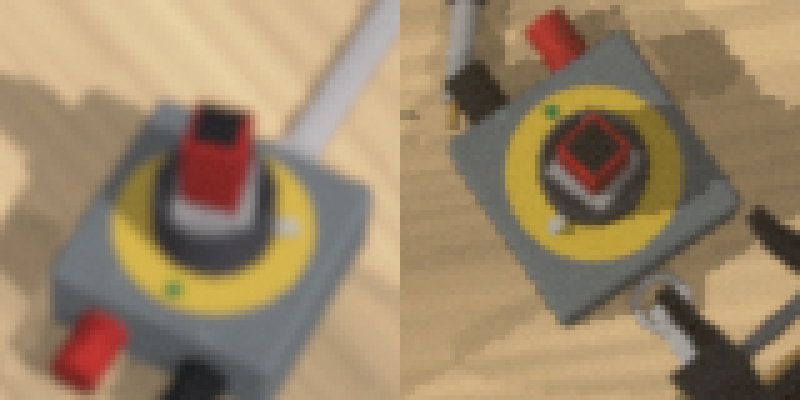

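View pics/w9.png

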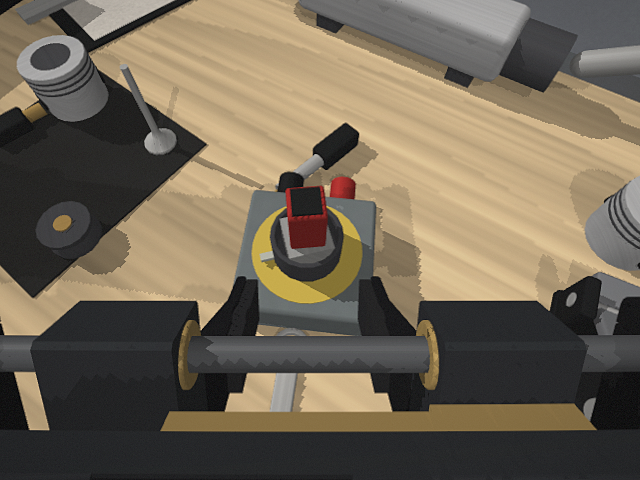

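Run:
```python
from h import *
im=np.load('pics/w9.npz')['im']
cv2.imwrite('pics/w9c.png',cv2.resize(im[175:310,240:390,::-1],None,fx=5,fy=5,interpolation=cv2.INTER_NEAREST))
z=np.load('q9.npz');st=dict(position=z['p'],tool_rot=z['v'])
v=np.load('pics/w1s.npy');st1=dict(position=v[:3],tool_rot=v[3:])
for h in (.047,.06):
    p0=onplane('wrist',[np.array([397,485])/5+[215,130]-.4],h,st1)[0];p1=onplane('wrist',[(266,257)],h,st)[0]
    t=onplane('top',[np.array([557-400,226])/5+[275,225]-.4, np.array([300,458])/10+[290,225]-.5],h)
    for p in (p0,p1,t[0],t[1]): print(h,p.round(4),np.degrees(np.arctan2(p[1]-SO[1],p[0]-SO[0])).round(1))
d=np.load('pics/w9.npz')['d']
for uv in [(306,200),(300,193),(314,205),(306,225)]:print(pts('wrist',[uv],d,st).round(4))
```

```text
0.047 [ 0.5281 -0.0328  0.047 ] -163.3
0.047 [0.5408 0.0019 0.047 ] 135.7
0.047 [0.5385 0.0018 0.047 ] 138.5
0.047 [ 0.5325 -0.0316  0.047 ] -163.1
0.06 [ 0.5321 -0.0332  0.06  ] -160.7
0.06 [ 0.5368 -0.0024  0.06  ] 145.6
0.06 [0.5367 0.0018 0.06  ] 140.2
0.06 [ 0.5308 -0.0311  0.06  ] -164.6
[[ 0.5646 -0.0216  0.1217]]
[[ 0.567  -0.0154  0.1217]]
[[ 0.5641 -0.0281  0.1219]]
[[ 0.5537 -0.0285  0.1117]]
```

View pics/w9c.png

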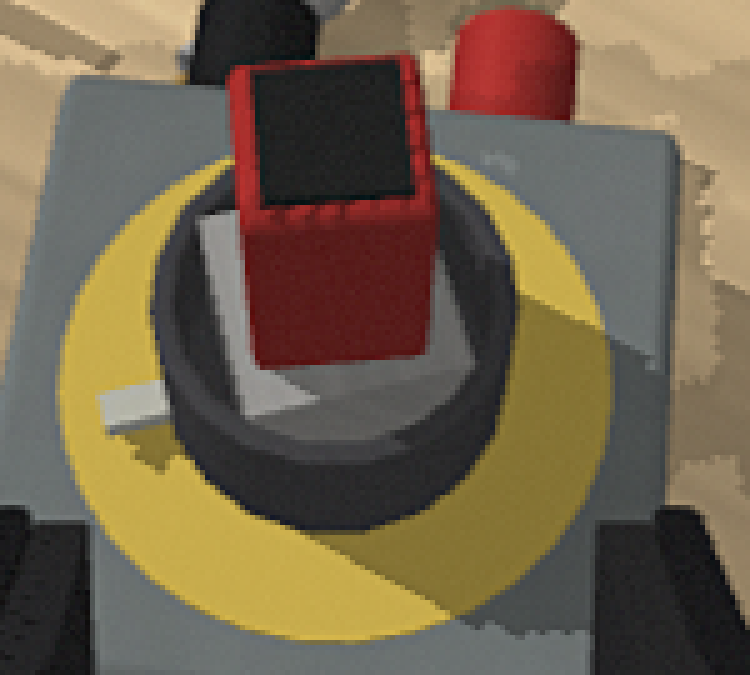

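Run:
```python
from h import *
z=np.load('q9.npz');st=dict(position=z['p'],tool_rot=z['v'])
c=np.array([(200,220),(245,415),(475,362)])/5+[240,175]-.4
for h in (.074,.076):
    P=onplane('wrist',c,h,st);d=np.diff(P,axis=0);print(P.round(4),np.linalg.norm(d,axis=1)*1000,np.degrees(np.arctan2(d[:,1],d[:,0])).round(1), P[[0,2]].mean(0))
# key cap
c=np.array([(230,67),(412,57),(436,207),(243,218)])/5+[240,175]-.4
P=onplane('wrist',c,.120,st);d=np.roll(P,-1,0)-P;print(P.mean(0),np.linalg.norm(d,axis=1)*1000,np.degrees(np.arctan2(d[:,1],d[:,0])).round(1))
```

```text
[[ 0.5643  0.0026  0.074 ]
 [ 0.541  -0.0212  0.074 ]
 [ 0.5663 -0.0451  0.074 ]] [33.35416134 34.78894813] [-134.3  -43.4] [ 0.56529807 -0.02126114  0.074     ]
[[ 0.5635  0.0019  0.076 ]
 [ 0.5403 -0.0218  0.076 ]
 [ 0.5654 -0.0455  0.076 ]] [33.10896483 34.53320407] [-134.3  -43.4] [ 0.56444575 -0.02182329  0.076     ]
[ 0.56427118 -0.02155232  0.12      ] [24.15813519 22.98545247 24.6229099  22.96917412] [ -53.9 -140.7  126.2   38.1]
```

Run:
```python
from h import *
z=np.load('q9.npz');st=dict(position=z['p'],tool_rot=z['v'])
v=np.load('pics/w1s.npy');st1=dict(position=v[:3],tool_rot=v[3:])
c=np.array([(70,77),(672,135)])/5+[240,175]-.4
P=onplane('wrist',c,.045,st);d=np.diff(P,axis=0);print(P,np.degrees(np.arctan2(d[:,1],d[:,0])))
P=onplane('wrist',[(192.5,151),(315,93)],.045,st1);d=np.diff(P,axis=0);print(P,np.degrees(np.arctan2(d[:,1],d[:,0])))
im=np.load('pics/w1.npz')['im'];cv2.imwrite('pics/w1d.png',cv2.resize(im[80:275,180:375,::-1],None,fx=3,fy=3))
```

```text
[[ 0.58803271  0.04888515  0.045     ]
 [ 0.63422623 -0.04611466  0.045     ]] [-64.06872765]
[[ 0.59047428  0.048289    0.045     ]
 [ 0.63493001 -0.04944085  0.045     ]] [-65.53997659]
```

View pics/w1d.png

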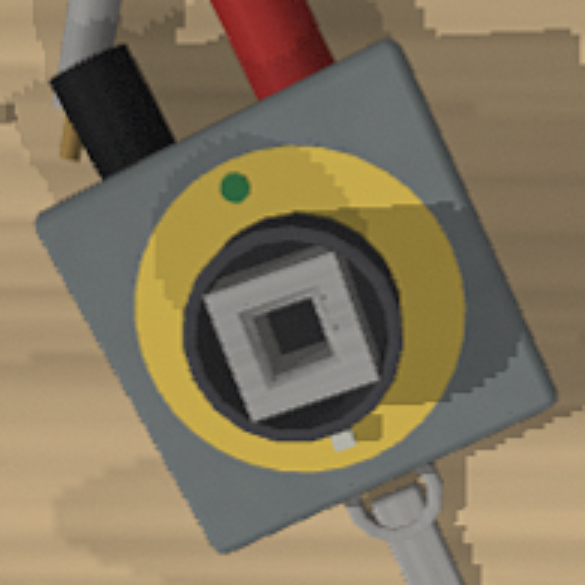

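Home-depth check: the depth image puts the key's top at z≈0.1217 against an expected 0.122. The socket square is now at −43.9°, against a box yaw of about 25°. That makes about 69° from box-aligned, which matches the 1.2 rad stop. Next I'll measure the pedal.

Run:
```python
from h import *
z=np.load('pics/t9.npz');im=z['im'];d=z['d']
cv2.imwrite('pics/t9p.png',cv2.resize(im[170:300,370:460,::-1],None,fx=4.5,fy=4.5))
cv2.imwrite('pics/t9.png',im[:,:,::-1])
z=np.load('pics/top0.npz');d=z['d']
for uv in [(403,208),(405,217),(410,225),(415,240),(420,252),(425,259),(432,258),(416,262)]:print(uv,pts('top',[uv],d).round(3))
```

```text
(403, 208) [[ 0.667 -0.273  0.027]]
(405, 217) [[ 0.638 -0.269  0.048]]
(410, 225) [[ 0.612 -0.273  0.065]]
(415, 240) [[ 0.567 -0.271  0.092]]
(420, 252) [[ 0.533 -0.272  0.114]]
(425, 259) [[ 0.514 -0.277  0.126]]
(432, 258) [[ 0.514 -0.294  0.125]]
(416, 262) [[ 0.509 -0.254  0.129]]
```

View pics/t9.png

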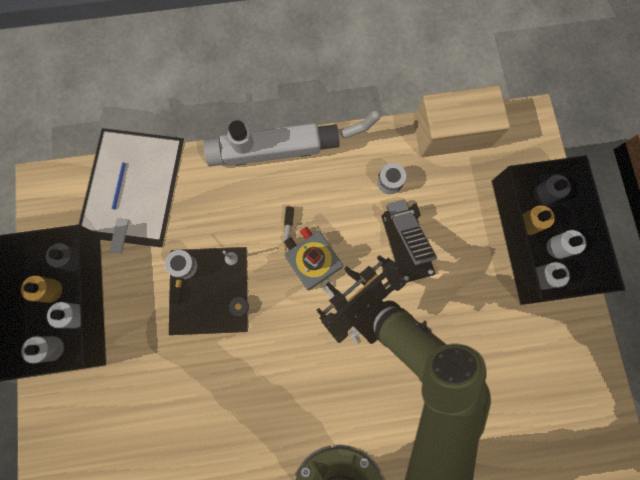

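Run:
```python
from h import *
C=cur();A=C.copy();A[2,3]+=.085
print((np.linalg.inv(C)@A)[:3,3]*100)
B=T([.55,-.27,.25],tool(-148,90)@FL);plan(B,None,A)
B=T([.55,-.27,.25],tool(180,90)@FL);plan(B,None,A)
import sim
print(sim.follow(get_state()['joint_positions'],[(A[:3,3],A[:3,:3]),(B[:3,3],B[:3,:3]),(B[:3,3]-[.02,0,.2],B[:3,:3])]))
```

```text
[-6.04294131  5.97752366 -0.04551   ]
N 5 min 5 row [ 0.09 -0.1  -8.94] [-0.09 -1.11  4.05]
path [ 0.513 -0.15   0.258] [ 0.55 -0.27  0.25]
N 6 min 6 row [ 5.13 -2.16 -7.23] [ 0.18 -0.13  3.54]
path [ 0.533 -0.166  0.261] [ 0.55 -0.27  0.25]
(array([ 0.52332277,  0.37480268, -0.10943546,  1.79949609,  0.04849372,
        0.96988557, -1.17659549]), [(np.float64(0.001), np.float64(0.03)), (np.float64(0.0), np.float64(0.54)), (np.float64(0.0), np.float64(0.65))])
```

Emit:
jog_arm([
  [0,0,0,-3,3,0,4.4],
  [0,0,0,-3,3,0,4.4],
  [5.1,-2.2,-7.2,0.2,-0.1,3.5,0],
  [5.1,-2.2,-7.2,0.2,-0.1,3.5,0],
  [5.1,-2.2,-7.2,0.2,-0.1,3.5,0],
  [5.1,-2.2,-7.2,0.2,-0.1,3.5,0],
  [5.1,-2.2,-7.2,0.2,-0.1,3.5,0],
  [5.1,-2.2,-7.2,0.2,-0.1,3.5,0],
  [0,0,0,0,0,0,0],
  [0,0,0,0,0,0,0],
], squeeze=20)

```text
time: 19.98
position: [0.5522, -0.2664, 0.25]
tool_rot: [1.209, 1.205, -1.205]
ft_force: [-0.3, 0.5, 0.6]
grip_width: 0.005
```

Run:
```python
from h import *
s=get_state();print(s['position'],s['joint_positions'].round(2),s['qd'].round(2),s['grip_width']);print(cur()[:3,:3].round(3))
np.savez('q10.npz',q=s['joint_positions'],p=s['position'],v=s['tool_rot'])
save('wrist','w10')
```

```text
[ 0.55221258 -0.26642134  0.24998013] [ 0.83  0.27 -0.52  1.53  0.14  1.37 -1.26] [ 0.01 -0.04 -0.    0.01  0.   -0.   -0.  ] 0.005173724456710882
[[ 0.005  1.     0.002]
 [-0.002  0.002 -1.   ]
 [-1.     0.005  0.002]]
```

View pics/w10.png

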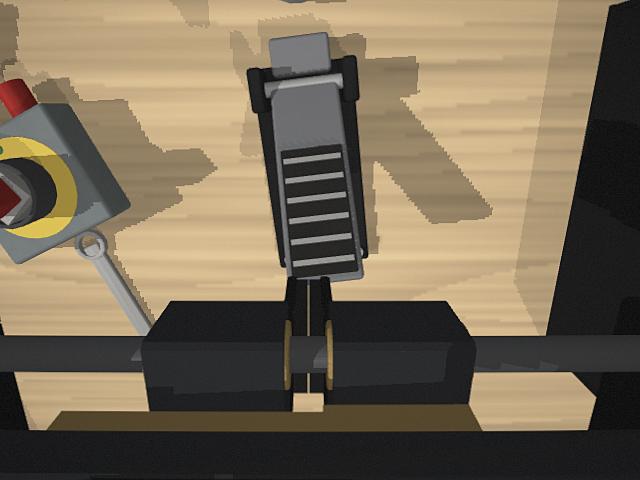

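Run:
```python
from h import *
z=np.load('q10.npz');st=dict(position=z['p'],tool_rot=z['v']);d=np.load('pics/w10.npz')['d']
names=dict(TL=(285,154),TR=(340,149),BL=(296,271),BR=(354,264),mid=(318,210),hl=(272,88),hr=(340,82),pl=(277,110),pr=(338,105))
P={k:pts('wrist',[v],d,st)[0] for k,v in names.items()}
for k,v in P.items():print(k,v.round(4))
g=[(u,v) for v in range(160,262,4) for u in range(295+ (v-160)//8,335+(v-160)//8,4)]
Q=pts('wrist',g,d,st);A=np.c_[Q[:,:2],np.ones(len(Q))];c,*_=np.linalg.lstsq(A,Q[:,2],rcond=None);print('plane',c,'slope',np.arctan(np.hypot(*c[:2])),'dir',np.degrees(np.arctan2(c[1],c[0])))
for a,b in (('TL','BL'),('TR','BR')):
    v=P[b]-P[a];print(a,b,np.linalg.norm(v),np.degrees(np.arctan2(v[1],v[0])))
print('centre',np.mean([P[k] for k in('TL','TR','BL','BR')],0))
```

```text
TL [ 0.598  -0.2504  0.0739]
TR [ 0.6021 -0.2929  0.0753]
BL [ 0.521  -0.2599  0.124 ]
BR [ 0.5259 -0.3013  0.1224]
mid [ 0.5598 -0.2758  0.0998]
hl [ 0.6477 -0.2387  0.0409]
hr [ 0.6526 -0.2943  0.04  ]
pl [ 0.6305 -0.2432  0.0517]
pr [ 0.6346 -0.2923  0.0516]
plane [-0.16402308 -0.09822243  0.1670309 ] slope 0.1889041770789996 dir -149.0854328990143
TL BL 0.09227852785232367 -173.00451306002026
TR BR 0.09000236050166222 -173.73033078168785
centre [ 0.56174134 -0.27613057  0.09889716]
```

Emit:
jog_arm([
  [0,0,0,3,0,0.4,0],
  [0,0,0,3,0,0.4,0],
  [0,0,0,2,0,0.3,0],
  [0,0,0,1.5,0,0,0],
  [0,0,0,0,0,0,0],
  [0,0,0,0,0,0,0],
])

```text
time: 20.78
position: [0.5532, -0.2794, 0.1575]
tool_rot: [1.209, 1.2, -1.206]
ft_force: [0.3, 0.0, 0.8]
grip_width: 0.003
```

Run:
```python
from h import *
s=get_state();print(s['position'],s['ft_force']);b,_=save('scene','s11')
cv2.imwrite('pics/s11c.png',cv2.resize(b[60:280,190:410,::-1],None,fx=2.7,fy=2.7))
```

```text
[ 0.55322097 -0.2794189   0.15746266] [0.34916291 0.01253045 0.83766874]
```

View pics/s11c.png

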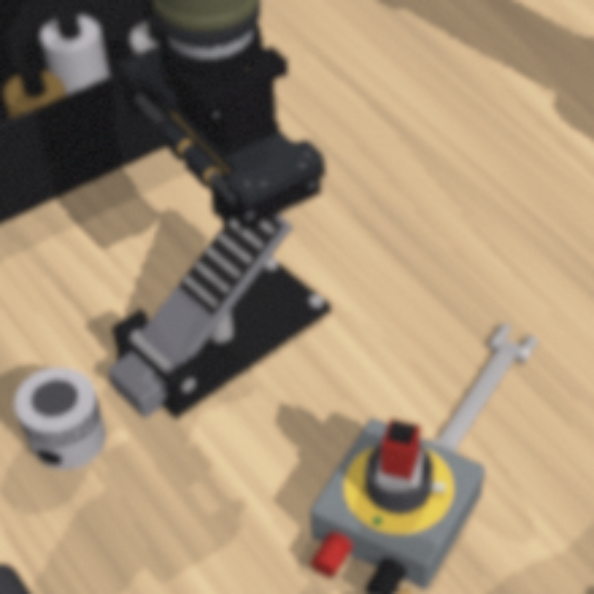

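Emit:
jog_arm([
  [0,0,0,1.2,0,0,0],
  [0,0,0,1.2,-0.1,0,0],
  [0,0,0,1,-0.4,0,0],
  [0,0,0,1,-0.4,0,0],
  [0,0,0,1,-0.4,0,0],
  [0,0,0,1,-0.4,0,0],
  [0,0,0,0.8,-0.3,0,0],
  [0,0,0,0,0,0,0],
])

```text
time: 21.82
position: [0.5338, -0.2816, 0.0855]
tool_rot: [1.208, 1.197, -1.207]
ft_force: [-0.9, -1.7, 10.0]
grip_width: 0.006
```

Run:
```python
from h import *
s=get_state();print(s['position'],s['ft_force'])
```

```text
[ 0.53379069 -0.28155317  0.08551929] [-0.86355066 -1.67377331 10.00745036]
```

Emit:
jog_arm([
  [0,0,0,0.4,-0.1,0,0],
  [0,0,0,0.4,0,0,0],
  [0,0,0,0,0,0,0],
])

```text
time: 22.2
position: [0.533, -0.2817, 0.0808]
tool_rot: [1.207, 1.197, -1.208]
ft_force: [-7.8, 1.3, 25.9]
grip_width: 0.007
```

Run:
```python
from h import *
s=get_state();print(s['position'],s['ft_force'])
b,_=save('scene','s12')
cv2.imwrite('pics/s12c.png',cv2.resize(b[60:280,190:410,::-1],None,fx=2.7,fy=2.7))
```

```text
[ 0.53297387 -0.28172464  0.08084549] [-7.77995048  1.32595122 25.85411646]
```

View pics/s12c.png

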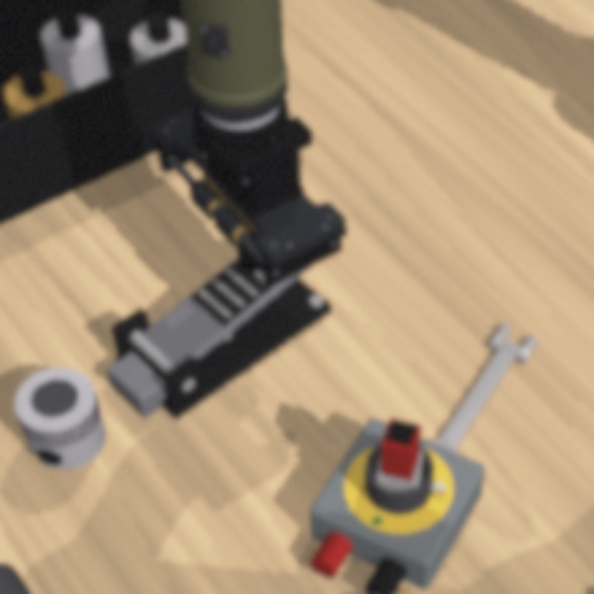

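The contact force is 26 N against 12 N at full travel, so the pedal is on its stop. I'll add a touch more and hold.

Emit:
jog_arm([
  [0,0,0,0.1,0,0,0],
  [0,0,0,0,0,0,0],
  [0,0,0,0,0,0,0],
  [0,0,0,0,0,0,0],
  [0,0,0,0,0,0,0],
  [0,0,0,0,0,0,0],
  [0,0,0,0,0,0,0],
  [0,0,0,0,0,0,0],
  [0,0,0,0,0,0,0],
  [0,0,0,0,0,0,0],
])

```text
time: 23.5
position: [0.533, -0.2818, 0.0807]
tool_rot: [1.207, 1.196, -1.209]
ft_force: [-8.1, 1.9, 30.6]
grip_width: 0.009
```

Emit:
jog_arm([
  [0,0,0,0,0,0,0],
  [0,0,0,0,0,0,0],
  [0,0,0,0,0,0,0],
])

```text
time: 23.88
position: [0.533, -0.2817, 0.0807]
tool_rot: [1.207, 1.196, -1.209]
ft_force: [-9.0, 1.7, 29.6]
grip_width: 0.002
```

Position didn't change while the force rose, so it's on the stop, and it has been held for over 1.5 s. Releasing along the arc.

Emit:
jog_arm([
  [0,0,0,-0.8,0.1,0,0],
  [0,0,0,-1,0.3,0,0],
  [0,0,0,-1,0.4,0,0],
  [0,0,0,-1,0.4,0,0],
  [0,0,0,-1,0.4,0,0],
  [0,0,0,-1.5,0.3,0,0],
  [0,0,0,-3,0,0,0],
  [0,0,0,-4,0,0,0],
  [0,0,0,-4,0,0,0],
  [0,0,0,0,0,0,0],
])

```text
time: 25.12
position: [0.5508, -0.2796, 0.2516]
tool_rot: [1.208, 1.197, -1.206]
ft_force: [-0.5, 0.3, -1.2]
grip_width: 0.007
```

Run:
```python
from h import *
s=get_state();print(s['position'],s['ft_force']);st=s
b,_=save('scene','s13');cv2.imwrite('pics/s13.png',b[:,:,::-1]);a,d=save('wrist','w13')
z=np.load('pics/scene0.npz');d0=z['d'];ds=np.load('pics/s13.npz')['d']
for n,D in(('scene0',d0),('s13',ds)):
    print(n,[pts('scene',[uv],D)[0].round(3).tolist() for uv in((277,150),(283,143),(268,165))])
```

```text
[ 0.55078529 -0.27962102  0.25157339] [-0.52413955  0.28469205 -1.17948367]
scene0 [[0.553, -0.274, 0.108], [0.534, -0.275, 0.119], [0.585, -0.268, 0.083]]
s13 [[0.551, -0.278, 0.104], [0.534, -0.275, 0.119], [0.585, -0.267, 0.084]]
```

View pics/s13.png

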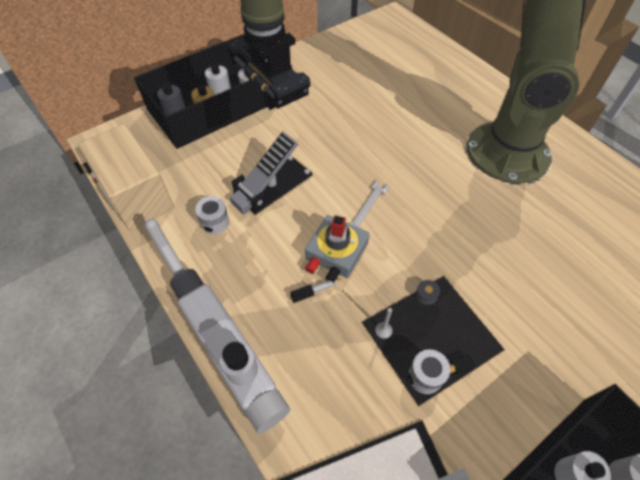

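View pics/w13.png

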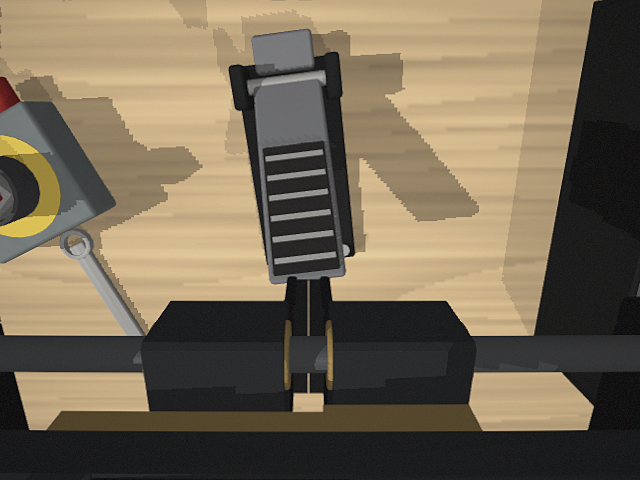

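Pedal is back up: its depth points match the initial ones. I'll check the rotor angle again from the same viewpoint as the first isolator picture.

Emit:
jog_arm([
  [0,0,0,0,0,-4,0],
  [0,0,0,0,0,-4,0],
  [0,0,0,0,0,-4,0],
  [0,0,0,0,0,-4,0],
  [0,0,0,0.5,0,-4,0],
  [0,0,0,0.5,0,-4,0],
  [0,0,0,0,0,0,0],
  [0,0,0,0,0,0,0],
])

```text
time: 26.22
position: [0.5492, -0.0401, 0.2359]
tool_rot: [1.207, 1.203, -1.21]
ft_force: [0.3, 0.5, -0.1]
grip_width: 0.004
```

Run:
```python
from h import *
s=get_state();np.savez('q14.npz',q=s['joint_positions'],p=s['position'],v=s['tool_rot']);print(s['position'],s['qd'].round(2))
a,d=save('wrist','w14')
cv2.imwrite('pics/w14c.png',cv2.resize(a[85:265,180:380,::-1],None,fx=4,fy=4,interpolation=cv2.INTER_CUBIC)[:600])
a=np.load('pics/w1.npz')['im'];cv2.imwrite('pics/w1e.png',cv2.resize(a[85:235+35,180:380,::-1],None,fx=4,fy=4,interpolation=cv2.INTER_CUBIC)[:600])
```

```text
[ 0.5492136  -0.04010281  0.23586777] [ 0.02  0.    0.02 -0.01 -0.   -0.   -0.  ]
```

View pics/w14c.png

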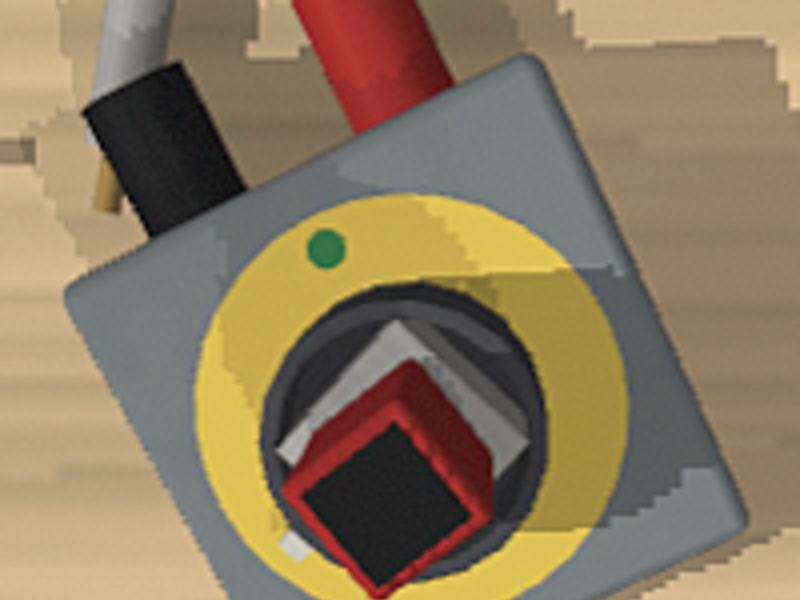

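View pics/w1e.png

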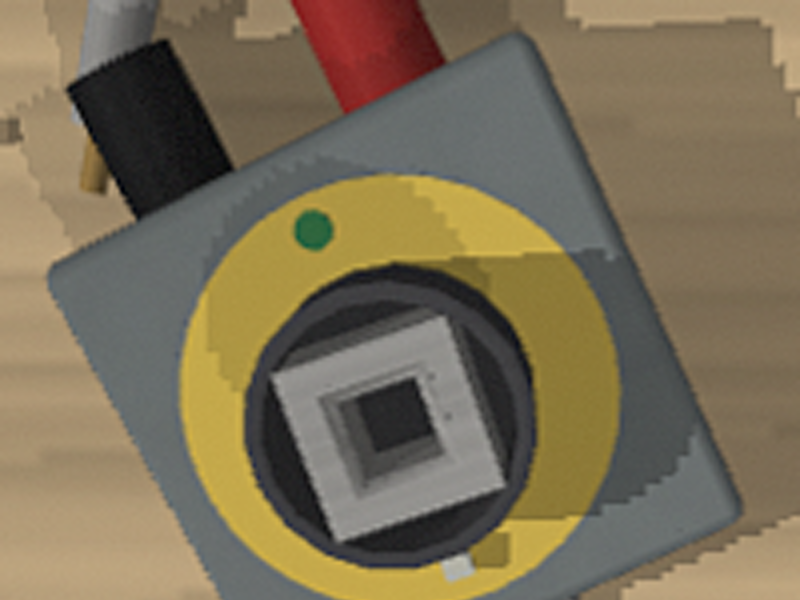

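Run:
```python
from h import *
z=np.load('q14.npz');st=dict(position=z['p'],tool_rot=z['v'])
v=np.load('pics/w1s.npy');st1=dict(position=v[:3],tool_rot=v[3:])
def an(c,h,s):
    P=onplane('wrist',np.array(c)/4+[180,85]-.4,h,s);d=np.diff(P,axis=0);return np.degrees(np.arctan2(d[:,1],d[:,0])).round(1),(np.linalg.norm(d,axis=1)*1000).round(1)
print('sq now',an([(278,452),(398,320),(528,440)],.076,st))
print('sq then',an([(272,375),(445,315),(505,486),(338,542)],.076,st1))
print('box now',an([(63,290),(530,52),(748,522)],.045,st)); print('box then',an([(47,270),(520,32),(742,512)],.045,st1))
print('key',an([(285,490),(395,412),(497,515),(380,600)],.120,st))
```

```text
sq now (array([ -43. , -133.2]), array([34.2, 33.2]))
sq then (array([ -70.7, -161. ,  109.3]), array([33.9, 33.9, 33.6]))
box now (array([ -64.1, -153.9]), array([105.4, 105.9]))
box then (array([ -64.2, -153.7]), array([104.7, 105.9]))
key (array([ -54.7, -136.3,  126.8]), array([22.4, 23.7, 24.4]))
```

Run:
```python
from h import *
a=np.load('pics/scene0.npz')['im'].astype(int);b=np.load('pics/s13.npz')['im'].astype(int)
df=abs(a-b).sum(2)
for n,(u,v) in dict(piston_a=(431,370),piston_b=(211,212),valve=(385,325),pulley=(428,291),inj=(310,291),spanner=(370,203),sensor=(452,369)).items():
    print(n,np.median(df[v-10:v+10,u-10:u+10]))
print(get_state()['ft_force']);print(close_job())
```

```text
piston_a 5.0
piston_b 22.0
valve 8.0
pulley 6.0
inj 6.0
spanner 9.0
sensor 7.0
[ 0.38477324 -0.4309628  -0.31973263]
the job is handed in; nothing more can be done
None
```

I put the key fully home in the isolator, turned it clockwise until I judged it at its stop, then pressed the pedal, held it and let it come back up. The job was handed in at about 26 s, with the key left in and the robot touching nothing. The rotor angle below is the one check that doesn't fully agree.

- **Key home:** its top measured 121.7 mm over the table, against 122 mm expected. It did not go any deeper under about 25 N.
- **Switched on:** the pictures show the socket turned about 62° from where it started, not the expected 68.8° (1.2 rad). Measured against the box it stands at 69°, so I think it started about 7° already turned. The gripper turned on to about 83° while the key stayed near 71°, with turning torque building, so I judged it at its stop. There is no direct reading of the joint.
- **Pedal:** it was pressed to its stop, where the force reached about 30 N with no further movement (12 N is full travel). It was held there for over 1.5 s. Afterwards two depth points on the pedal matched the start within 1 mm and the third within about 4 mm.
- **Bystanders:** the before and after scene pictures show no visible movement of any part. The picture around `piston_b` changed a bit more than the rest. I took that for the arm's shadow and did not check it further.

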